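Clamp a machined flange with a quick clamp nut

ROBOT

A 7-joint arm with a two-finger parallel gripper is mounted at the origin on the work surface. World frame = base frame: x ahead of the robot, y to its left, z up, the work surface at z = 0. Lengths are in mm, angles in rad, forces in N, time in s.
With the tool pointing down it reaches from about 425 to 1025 mm from the base axis. Payload 9.4 kg.
Tool frame: the origin (TCP) lies on the centre line of the jaws, within the pads' length; the fingertips stand 8 mm ahead of it and the grasp point (between the pads) lies 11 mm behind it; z points along the fingers, y is the direction in which the jaws open and shut (so a half turn about z gives the same grasp; the last joint's range is limited). The gripper opens to 85 mm and grips with 20 to 120 N. Pads are 22 mm wide; open, the fingers measure 114 mm over their backs; the gripper's body (76 mm by 85 mm) begins 54 mm behind the grasp point. The pads swing forward as they close: fully open they stand 13 mm farther back than shut.
Start: joints at [1.061, 0.599, -0.003, 1.599, 0.002, 0.943, -0.08], TCP at [304.065, -658.155, 206.975] pointing down, gripper open.
Joint ranges: [-2.57, 2.57], [-0.35, 1.97], [-1.29, 1.29], [0.11, 2.56], [-1.05, 4.19], [0.11, 1.86], [-2.63, 2.63]. Speed limits (rad/s): [2.22, 2.22, 3.01, 3.01, 3.14, 3.14, 3.14].

INTERFACE

Orientations are given as a unit quaternion [x, y, z, w].
In Python, from station import robot, viewer, job gives the robot as it stands.
- The arm moves only by the tool servo_tool, never from a script. Its argument "targets" is a list of rows, each an object of numbers: "x", "y", "z": the shift along the tool's x, y, z in cm; "rx", "ry", "rz": the turn, a rotation vector about the tool's x, y, z in degrees; "fingers": the finger opening in cm, from 0 to 8.54. A call has 1 to 5 rows; each row shifts and turns the commanded pose from where the row before left it, along the tool's axes as they then stand; what a row does not reach is not made up. A row lasts 1/8 s, in which the tool goes at most 62.5 mm and 10.7 degrees, less where a joint would pass 70% of its speed; a pose out of reach is approached as far as the arm can. A call with a gripper value outside its range is refused whole. The fingers move at their own pace and stop on an object; "force" is the grip in N (left out, the last holds). Time passes only in rows, so rows that do not move let the fingers close. It gives the time, the measured TCP pose, the force and the opening at its end, in the units of the state.
- robot.observe(): the state, without advancing time (a new reading comes with each control period).
- viewer.camera(name): name is "side" or "top"; returns the picture (480x640x3 uint8, red, green, blue); there is no depth.
- viewer.camera_params(name): a dict with "camera_matrix" (3x3 intrinsics, pixels), "origin" and "orientation" of the camera in the world. Camera axes: x right, y up, looking along -z (the intrinsics and any distortion apply to the point x, -y, -z); pixel columns grow to the right and rows downward; lengths in mm; the calibration is good to about 2 mm. A picture is of the moment at which its call begins. camera_params takes no time and is no camera call.
- job.hand_in(): hands the job in, once; it reports no verdict.
The state is a dict: "time": time; "qpos": joint angles; "joint_vel": joint speeds; "joint_torque": joint torques, N m; "tcp_pos": TCP position; "tool_rot": TCP orientation; "ft_force": force on the tool from outside, world axes, zero at the start; "moment": the same for the moment, N m; "gripper_width": opening from 0.0 (shut) to 1.0 (fully open).
Only numpy, scipy, OpenCV 4.12 (cv2) and the standard library are available. Lean on these libraries where they do the work, as an engineer would, in place of code of your own. Each camera call takes 0.05 s, during which the arm holds its last target.

TASK

Clamp the machined flange on the fixture: stand the clamp nut up, open end down, put it on the fixture's stud, and turn it backward (counter-clockwise seen from above) until it drops into the thread start, unless it has already dropped in when you set it down. Then turn it forward (clockwise) until it is fully home on the flange, never forcing it against a stop; let go of it, and leave the flange and the other things on the bench where they are.

Things in the scene. Friction and masses are not known exactly. Their poses are not given: they have to be found in the camera images.
- nut: Clamp nut, about 0.55 kg: black square hub 52 x 52 mm across flats, 38 mm tall (local z 0 to 38), with an orange grip bar on top. Total height 66 mm. Origin: centre of the hub's open underside; z along its axis from open end to bar. At the start it lies on one flat on the grey pad, axis level, bar on edge (nut's x vertical). The hub can be pinched across any two opposite flats.
- nut_bar (a point): Centre of the nut's orange grip bar: on the nut's axis, 52 mm above its underside. The bar is 44 mm long (local x), 14 mm thick (local y) and 28 mm tall (local z), centred on the axis, on top of the hub. Same axes as the nut.
- nut_bore (a point): Point on the nut's axis 5 mm above its underside, inside the blind bore (36 mm diameter, 34 mm deep). At this height three small brass lugs, 4.6 mm thick and 120 degrees apart, stick inward to a circle 26 mm across; they run in the stud's thread. Same axes as the nut.
- fixture: Fixed dark steel base plate 150 x 150 x 20 mm, z up, origin at the centre of its underside on the bench. Three steel posts, 16 mm in diameter with red tops reaching 80 mm above the bench, stand on it at local (64, 64), (-64, 64) and (64, -64) mm. A stud stands in the middle, through the flange.
- stud_axis (a point): Point on the stud's axis at the height of the flange's top, 38 mm above the bench: the nut's underside centre is here when fully home (gap under 0.5 mm). Axes as the fixture.
- stud_tip (a point): Top of the stud, 70 mm above the bench. The stud's core is 24 mm in diameter, its top 8 mm coned to 13 mm; round it below runs a coarse three-start right-hand thread 34 mm in diameter. The angle of the thread starts differs each time and is not given; it repeats every 120 degrees.
- thread_top (a point): On the stud's axis at the level top of the thread, 54.5 mm above the bench: a nut resting there has its underside 14 mm above the flange (up to 22 if its lugs sit on the three stop teeth, 8 mm higher: turn it backward off them). Turned backward at most 110 degrees it comes over the starts and can drop. Forward from the top it meets the teeth: do not force it.
- thread_start (a point): On the stud's axis, 44.8 mm above the bench: floor of the thread starts. A nut dropped in (about 10 mm) has its underside 4 mm above the flange; a stop blocks turning farther backward. Turned forward (clockwise from above) it runs up to 20 degrees level, then sinks 4 mm per radian, to a hard stop after 60 to 80 degrees in all: fully home. Twisting on past a stop with over 4 N m counts as forcing.
- flange: Steel flange lying loose on the fixture round the stud: ring 100 mm in diameter, 41 mm bore, 18 mm thick, two low lugs out to 63 mm radius; 0.8 kg. Origin at the centre of its underside, 20 mm above the bench.
- pad: Fixed grey pad on the bench, 330 x 270 x 4 mm, origin at the centre of its underside. The nut may be stood on it or on the bare bench.
- spare: Bystander: a spare flange of the same shape (100 mm, 18 mm thick, lugs out to 63 mm radius), lying on the pad. Origin at the centre of its underside.
- block: Bystander: dark abrasive block 45 x 30 x 22 mm. Origin at the centre of its underside.
- scraper: Bystander: deburring scraper lying along its local x, wooden handle 22 mm thick, 160 mm long in all (local x -85 to 74). Origin on the underside, near its middle.
- oiler: Bystander: white plastic oil bottle with red cap, 48 mm in diameter, 110 mm tall, standing. Origin at the centre of its underside.
Mind the look-alikes: they are no part of the job. Of the things that look like the nut, the smallest one is meant. What is shaped like the flange but turquoise or yellow is not meant.

How it is judged:
By the outcome, as a careful person would: the job done as asked, in the order asked, and still so for the second after the job is handed in, with the robot touching nothing.
It also fails if it takes over 72 s, if anything falls off the work surface, if the arm or the gripper's body presses on something with over 40 N, if the wrist force passes 120 N, or if a joint passes its speed limit or range.

## Working session

There is one attempt and no reset: what is moved stays moved. The work goes in short steps, Python scripts to look and compute and a tool call to move; the robot and the scene stay as the last step left them, time stands still between calls to the robot, and variables do not carry over. Pictures are saved under pics/ and viewed, and the job is handed in when it is done.

Besides the shell and the picture viewer there is one more tool, called after "Emit:" by a JSON object that holds its "fn" and its "kwargs". servo_tool: Moves the arm, as the interface text tells. Its arguments: {"type":"object","properties":{"targets":{"type":"array"},"force":{"type":"number"}},"required":["targets"]}

```bash
ls; mkdir -p pics; python3 - <<'E'
from station import robot, viewer, job
import cv2
print(robot.observe())
for n in("side","top"):
    p=viewer.camera_params(n);print(n,p)
    cv2.imwrite(f"pics/{n}0.png",viewer.camera(n)[:,:,::-1])
E
```

```text
pics
{'time': 0.0, 'qpos': array([ 1.06127861,  0.60015014, -0.002539  ,  1.60013846,  0.00179925,
        0.94288184, -0.07981536]), 'joint_vel': array([-0.0008958 ,  0.00017694, -0.00072763,  0.00061098,  0.00031713,
       -0.00024372, -0.00045294]), 'joint_torque': array([ 1.70221106e-04, -7.76461244e+01,  1.56474821e+00, -2.58016759e+01,
        1.22646583e-02,  8.78788502e-03, -2.87585362e-05]), 'tcp_pos': array([ 303.85220705, -657.69198991,  206.09590445]), 'tool_rot': array([ 9.76670335e-01,  2.14742721e-01, -2.39750465e-04, -7.50470464e-04]), 'ft_force': array([-0.23064881,  0.16748308, -0.47157266]), 'moment': array([-0.00828274, -0.01170093, -0.00781398]), 'gripper_width': 0.9989224679194728}
side {'camera_matrix': array([[602.24167136,   0.        , 330.44671475],
       [  0.        , 602.24167136, 237.87850612],
       [  0.        ,   0.        ,   1.        ]]), 'origin': array([113.52383223, 652.45746343, 875.51046629]), 'orientation': array([-0.09717155,  0.36667204,  0.89214612, -0.24532552])}
top {'camera_matrix': array([[526.83472425,   0.        , 324.02972855],
       [  0.        , 526.83472425, 243.44132887],
       [  0.        ,   0.        ,   1.        ]]), 'origin': array([ 259.82701169,    1.63434792, 1191.75856762]), 'orientation': array([-0.07633059,  0.08037786,  0.72716963, -0.67744917])}
```

View pics/side0.png

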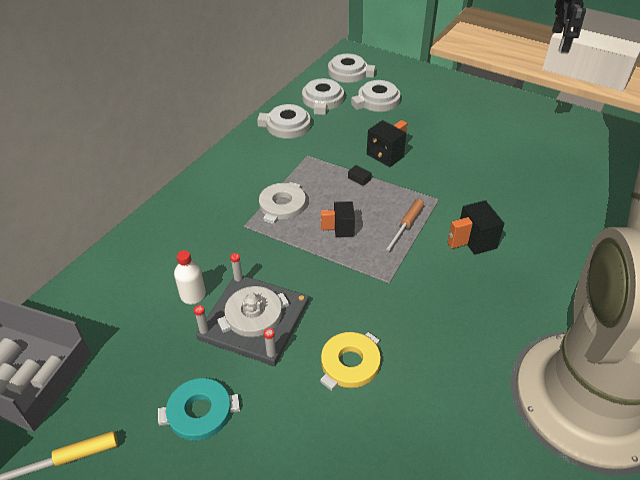

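View pics/top0.png

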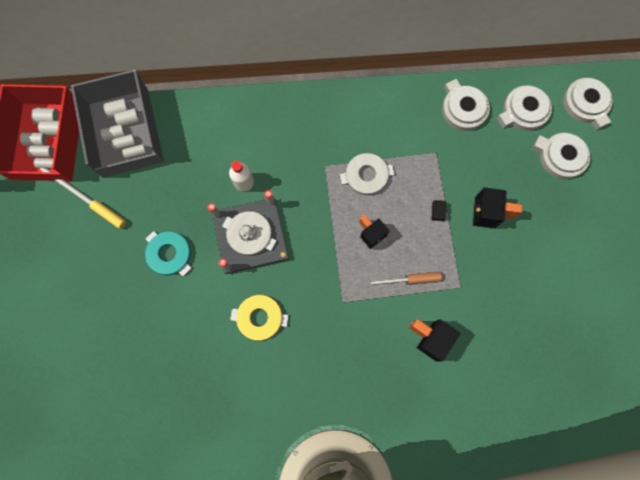

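The nut candidates in the top view are (375,233) on the pad, (490,208) and (438,341). The one on the pad looks smallest and is the only one on the grey pad. I'll confirm with enlarged crops.

```bash
cat > h.py <<'E'
import numpy as np, cv2
from scipy.spatial.transform import Rotation as R
from station import robot, viewer, job
P={n:viewer.camera_params(n) for n in("side","top")}
def ray(n,u,v):
    p=P[n];K=p["camera_matrix"]
    d=np.linalg.inv(K)@[u,v,1]; d=R.from_quat(p["orientation"]).apply([d[0],-d[1],-d[2]])
    return p["origin"],d
def pix(n,u,v,z):
    o,d=ray(n,u,v); return o+d*(z-o[2])/d[2]
def proj(n,X):
    p=P[n];c=R.from_quat(p["orientation"]).inv().apply(np.atleast_2d(X)-p["origin"])
    q=(p["camera_matrix"]@np.c_[c[:,0],-c[:,1],-c[:,2]].T).T
    return q[:,:2]/q[:,2:]
def crop(img,u0,v0,u1,v1,s,name):
    c=cv2.resize(img[v0:v1,u0:u1],None,fx=s,fy=s,interpolation=cv2.INTER_CUBIC)
    for u in range((u0+9)//10*10,u1,10):
        cv2.line(c,((u-u0)*s,0),((u-u0)*s,6 if u%50 else 14),(255,0,255),1)
        if u%20==0: cv2.putText(c,str(u),((u-u0)*s+2,14),0,.35,(255,255,0),1)
    for v in range((v0+9)//10*10,v1,10):
        cv2.line(c,(0,(v-v0)*s),(6,(v-v0)*s),(255,0,255),1)
        if v%20==0: cv2.putText(c,str(v),(2,(v-v0)*s-2),0,.35,(255,255,0),1)
    cv2.imwrite(name,c)
E
python3 - <<'E'
from h import *
s=cv2.imread("pics/side0.png");t=cv2.imread("pics/top0.png")
crop(s,310,185,380,245,10,"pics/c1.png")
crop(t,340,200,410,255,10,"pics/c2.png")
crop(s,180,240,320,370,5,"pics/c3.png")
crop(t,200,180,300,280,6,"pics/c4.png")
E
```

```text
(no output)
```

View pics/c1.png

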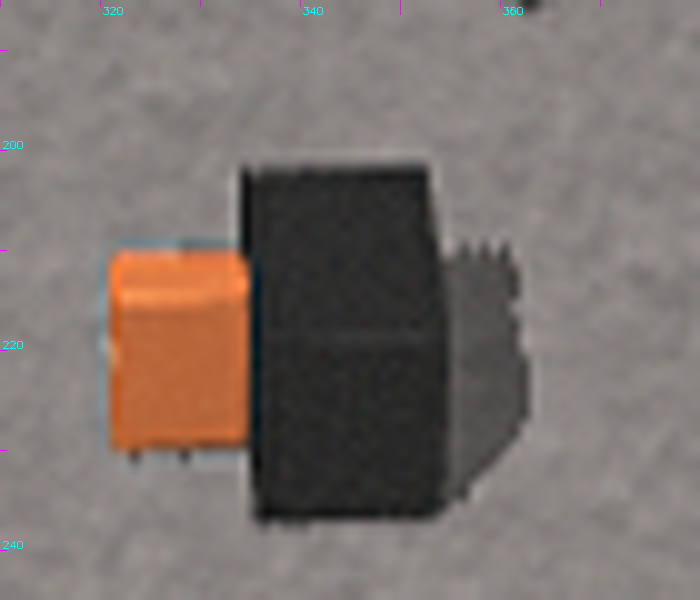

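View pics/c2.png

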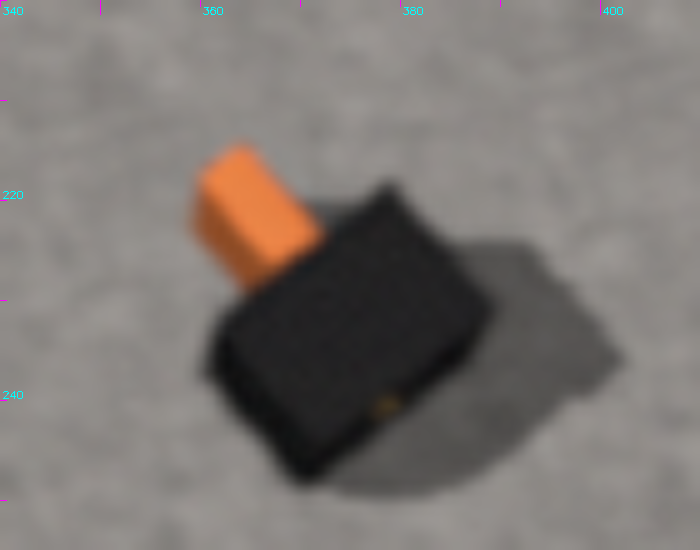

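View pics/c3.png

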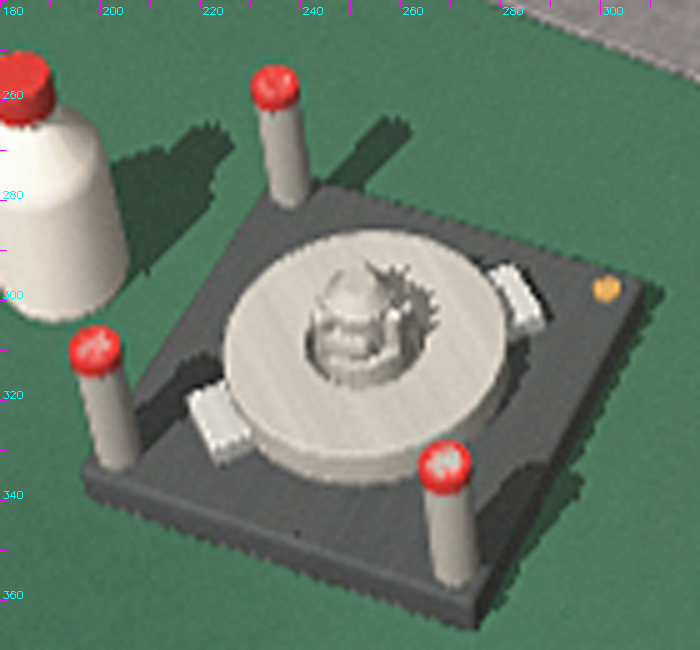

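View pics/c4.png

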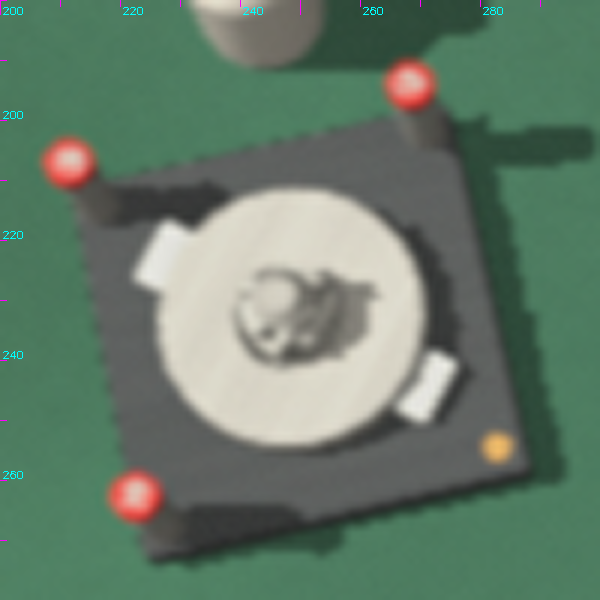

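```bash
python3 - <<'E'
from h import *
from scipy.optimize import least_squares
side=[(235,257.4),(199.2,310),(269,333.4)]; top=[(268.3,194),(211.5,207.2),(222.5,262.7)]
for a in side: print("s",pix("side",*a,80))
for a in top: print("t",pix("top",*a,80))
# which post is which: try assignments
loc=np.array([[64,64],[-64,64],[64,-64]])
def fx(p): 
    c,s=np.cos(p[2]),np.sin(p[2]); return np.c_[loc@np.array([[c,s],[-s,c]])+p[:2],[80]*3]
import itertools
best=None
for pm in itertools.permutations(range(3)):
    f=lambda p:np.r_[(proj("side",fx(p)[list(pm)])-side).ravel(),(proj("top",fx(p)[list(pm)])-top).ravel()]
    for y in(0,2,4):
        r=least_squares(f,[560,130,y])
        if best is None or r.cost<best[0]: best=(r.cost,pm,r.x,f(r.x))
print(best, np.degrees(best[2][2]))
x,y=best[2][:2]
print("stud tip proj",proj("side",[[x,y,70]]),proj("top",[[x,y,70]]))
# nut: axis dir a (open->bar) horizontal angle th; origin at (x,y,30)
def nutpts(p,L):
    a=np.array([np.cos(p[2]),np.sin(p[2]),0]); X=np.array([0,0,1.]); Y=np.cross(a,X)
    return np.array([p[0],p[1],30])+np.array([l[0]*X+l[1]*Y+l[2]*a for l in L])
# Y = a x X : a horizontal, up -> right side of a
Ls=[(26,26,38),(26,26,0),(26,-26,0),(26,-26,38)]
t=[(362,233.5),(379,218.8),(389,231),(371,246)]
for q in t: print(pix("top",*q,56))
S=[(334.3,201.5),(352.8,201.5),(354.3,218.6),(335.2,218.6)]
for q in S: print(pix("side",*q,56))
E
```

```text
s [629.98274891 105.43155267  80.        ]
s [609.14586123 231.10789047  80.        ]
s [483.17108858 210.62939175  80.        ]
t [630.99872549 101.27387964  80.        ]
t [609.51545277 227.30251158  80.        ]
t [483.66415541 206.65549824  80.        ]
(np.float64(2.834144269535738), (2, 0, 1), array([5.57092993e+02, 1.56099423e+02, 1.63447295e-01]), array([ 0.39468051, -0.86553303,  0.2382868 , -0.76431786,  0.45391839,
       -0.88670079, -0.93827422,  0.21276861, -1.07622424, -0.06201913,
       -1.01251794,  0.13114591])) 9.364840204250456
stud tip proj [[251.9677752  296.09582157]] [[245.43969003 229.14989358]]
[532.4724472  -99.70424329  56.        ]
[ 563.45495729 -140.48449462   56.        ]
[ 533.91242288 -160.0145788    56.        ]
[ 502.75794901 -117.06481085   56.        ]
[ 566.14224186 -138.84273559   56.        ]
[ 533.9161146  -158.21632153   56.        ]
[ 506.85819898 -115.69762674   56.        ]
[539.1766335  -96.28618755  56.        ]
```

The crops confirm the pick: the nut at top (375,233), side (343,219), has an edge of about 52 mm by my measurement, so it is the small one. It lies on the pad with its bar pointing to the upper left. Hub centre is about (535,-128) and the axis is at about 33°. The fixture is at (557,156) with a yaw of 9.4°. I'll start moving toward the nut.

Emit:
{"fn": "servo_tool", "kwargs": {"targets": [{"x":3.6,"y":-3.2,"rz":1},{"x":3.6,"y":-3.2},{"x":3.6,"y":-3.2},{"x":3.6,"y":-3.2},{"x":3.6,"y":-3.2}]}}

```text
invalid input at $.targets[0]: expected keys x, y, z, rx, ry, rz, fingers
```

Emit:
{"fn": "servo_tool", "kwargs": {"targets": [{"x":3.6,"y":-3.2,"z":0,"rx":0,"ry":0,"rz":0,"fingers":8.5},{"x":3.6,"y":-3.2,"z":0,"rx":0,"ry":0,"rz":0,"fingers":8.5},{"x":3.6,"y":-3.2,"z":0,"rx":0,"ry":0,"rz":0,"fingers":8.5},{"x":3.6,"y":-3.2,"z":0,"rx":0,"ry":0,"rz":0,"fingers":8.5},{"x":3.6,"y":-3.2,"z":0,"rx":0,"ry":0,"rz":0,"fingers":8.5}]}}

```text
time: 0.72
tcp_pos: [400.7, -435.8, 206.7]
tool_rot: [0.977, 0.215, -0.0, -0.0]
ft_force: [0.8, 0.2, 0.7]
gripper_width: 0.995
```

Emit:
{"fn": "servo_tool", "kwargs": {"targets": [{"x":4.2,"y":-3.7,"z":0,"rx":0,"ry":0,"rz":0,"fingers":8.5},{"x":4.2,"y":-3.7,"z":0,"rx":0,"ry":0,"rz":0,"fingers":8.5},{"x":4.2,"y":-3.7,"z":0,"rx":0,"ry":0,"rz":0,"fingers":8.5},{"x":4.2,"y":-3.7,"z":0,"rx":0,"ry":0,"rz":0,"fingers":8.5},{"x":4.2,"y":-3.7,"z":0,"rx":0,"ry":0,"rz":-8.5,"fingers":8.5}]}}

```text
time: 1.35
tcp_pos: [513.9, -179.6, 206.9]
tool_rot: [0.958, 0.288, -0.0, 0.0]
ft_force: [0.3, -0.7, 0.2]
gripper_width: 0.991
```

Emit:
{"fn": "servo_tool", "kwargs": {"targets": [{"x":6.0,"y":0,"z":0,"rx":0,"ry":0,"rz":0,"fingers":8.5},{"x":0,"y":0,"z":0,"rx":0,"ry":9,"rz":0,"fingers":8.5},{"x":0,"y":0,"z":0,"rx":0,"ry":9,"rz":0,"fingers":8.5}]}}

```text
time: 1.72
tcp_pos: [565.0, -145.8, 206.8]
tool_rot: [0.945, 0.285, 0.152, -0.045]
ft_force: [-0.2, 0.6, 0.0]
gripper_width: 0.994
```

```bash
python3 - <<'E'
from h import *
s=robot.observe();print(s["qpos"].round(3),s["tcp_pos"].round(1));print(R.from_quat(s["tool_rot"]).as_matrix().round(3))
E
```

```text
[ 0.54   0.391 -0.32   2.077 -0.245  0.488 -0.524] [ 565.  -145.8  206.8]
[[ 0.791  0.553  0.261]
 [ 0.526 -0.833  0.172]
 [ 0.313  0.001 -0.95 ]]
```

Emit:
{"fn": "servo_tool", "kwargs": {"targets": [{"x":0,"y":0,"z":0,"rx":0,"ry":-10,"rz":0,"fingers":8.5},{"x":0,"y":0,"z":0,"rx":0,"ry":-10,"rz":0,"fingers":8.5},{"x":0,"y":0,"z":0,"rx":0,"ry":-10,"rz":0,"fingers":8.5},{"x":0,"y":0,"z":0,"rx":0,"ry":-10,"rz":0,"fingers":8.5},{"x":0,"y":0,"z":0,"rx":0,"ry":-10,"rz":0,"fingers":8.5}]}}

```text
time: 2.35
tcp_pos: [564.1, -147.5, 206.8]
tool_rot: [0.923, 0.277, -0.257, 0.076]
ft_force: [0.3, -0.5, 0.1]
gripper_width: 0.992
```

Emit:
{"fn": "servo_tool", "kwargs": {"targets": [{"x":0,"y":0,"z":0,"rx":0,"ry":-8,"rz":0,"fingers":8.5}]}}

```text
time: 2.48
tcp_pos: [564.2, -146.6, 205.9]
tool_rot: [0.902, 0.272, -0.321, 0.095]
ft_force: [-0.0, -0.5, -0.7]
gripper_width: 0.995
```

```bash
cat >> h.py <<'E'
def st():
    s=robot.observe();print("t",s["time"],"q",s["qpos"].round(3),"tcp",s["tcp_pos"].round(1),"f",s["ft_force"].round(1),"m",s["moment"].round(2),"g",round(s["gripper_width"],3));M=R.from_quat(s["tool_rot"]);print(M.as_matrix().round(3));return s,M
def goto(p,M2=None):
    "tool-frame shift (cm) and rotvec(deg) from measured pose"
    s,M=st();print("shift cm",(M.inv().apply(np.array(p)-s["tcp_pos"])/10).round(2),end=" ")
    if M2 is not None: print("rot deg",np.degrees((M.inv()*M2).as_rotvec()).round(2))
    else: print()
E
python3 - <<'E'
from h import *
th=np.radians(33.5);ph=np.radians(40);a=np.array([np.cos(th),np.sin(th),0])
d=-a*np.sin(ph)-np.array([0,0,np.cos(ph)])
y=np.array([a[1],-a[0],0]);x=np.cross(y,d)
M2=R.from_matrix(np.c_[x,y,d]);print(M2.as_matrix().round(3))
g=np.array([535,-128,30.])
goto(g+8*d+[0,0,130],M2)
t=cv2.cvtColor(viewer.camera("top"),cv2.COLOR_RGB2BGR);crop(t,310,160,450,280,5,"pics/t1.png")
t=cv2.cvtColor(viewer.camera("side"),cv2.COLOR_RGB2BGR);crop(t,250,120,420,260,4,"pics/s1.png")
E
```

```text
[[ 0.639  0.552 -0.536]
 [ 0.423 -0.834 -0.355]
 [-0.643  0.    -0.766]]
t 2.475 q [-0.104  0.709  0.105  1.607  0.286  1.426 -1.118] tcp [ 564.2 -146.6  205.9] f [-0.  -0.5 -0.7] m [ 0.39 -0.55 -0.01] g 0.995
[[ 0.647  0.552 -0.527]
 [ 0.43  -0.834 -0.345]
 [-0.63  -0.003 -0.777]]
shift cm [ 1.79 -3.15  5.26] rot deg [-0.15 -0.95  0.1 ]
```

View pics/s1.png

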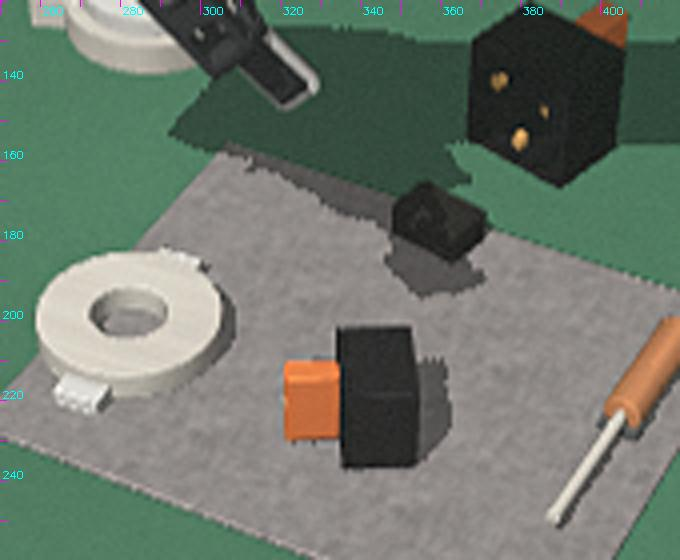

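Emit:
{"fn": "servo_tool", "kwargs": {"targets": [{"x":0.6,"y":-1.0,"z":1.8,"rx":0,"ry":-1,"rz":0,"fingers":8.5},{"x":0.6,"y":-1.0,"z":1.8,"rx":0,"ry":0,"rz":0,"fingers":8.5},{"x":0.6,"y":-1.1,"z":1.7,"rx":0,"ry":0,"rz":0,"fingers":8.5},{"x":0,"y":0,"z":0,"rx":0,"ry":0,"rz":0,"fingers":8.5}]}}

```text
time: 3.08
tcp_pos: [527.5, -132.9, 153.6]
tool_rot: [0.901, 0.27, -0.327, 0.095]
ft_force: [0.4, -0.1, 0.2]
gripper_width: 0.995
```

```bash
python3 - <<'E'
from h import *
st()
t=cv2.cvtColor(viewer.camera("top"),cv2.COLOR_RGB2BGR);crop(t,310,160,450,280,5,"pics/t1.png")
t=cv2.cvtColor(viewer.camera("side"),cv2.COLOR_RGB2BGR);crop(t,250,120,420,260,4,"pics/s1.png")
s,M=st(); 
for n in("top","side"): print(proj(n,[s["tcp_pos"],s["tcp_pos"]+M.apply([0,0,8])]))
E
```

```text
t 3.075 q [-0.123  0.735  0.096  1.725  0.283  1.308 -1.182] tcp [ 527.5 -132.9  153.6] f [ 0.4 -0.1  0.2] m [ 0.35 -0.53  0.02] g 0.995
[[ 0.64   0.549 -0.537]
 [ 0.425 -0.836 -0.349]
 [-0.64  -0.005 -0.768]]
t 3.175 q [-0.123  0.735  0.097  1.721  0.284  1.31  -1.181] tcp [ 529.6 -133.3  154.7] f [ 0.3 -0.3  0.2] m [ 0.33 -0.56 -0.  ] g 0.997
[[ 0.642  0.549 -0.535]
 [ 0.424 -0.836 -0.349]
 [-0.639 -0.003 -0.769]]
[[381.88569847 222.17673628]
 [383.12788885 224.88094899]]
[[350.12666996 170.9229957 ]
 [352.72028725 173.39717132]]
```

View pics/s1.png

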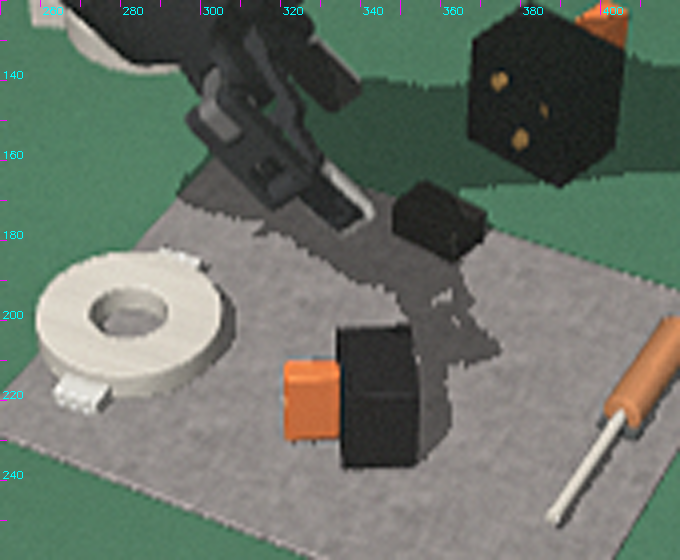

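View pics/t1.png

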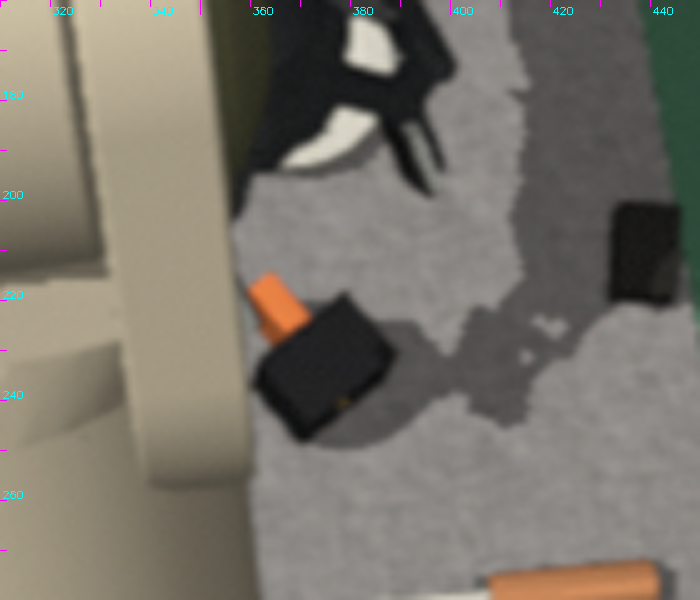

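```bash
python3 - <<'E'
from h import *
s,M=st()
for n in("top","side"):
    img=cv2.cvtColor(viewer.camera(n),cv2.COLOR_RGB2BGR)
    k=6
    u0,v0,u1,v1=(330,140,460,240) if n=="top" else (280,90,400,190)
    c=cv2.resize(img[v0:v1,u0:u1],None,fx=k,fy=k,interpolation=cv2.INTER_CUBIC)
    for yy,col in((-57,(0,0,255)),(-42.5,(0,255,255)),(0,(255,255,255)),(42.5,(255,255,0)),(57,(255,0,0))):
        pts=proj(n,s["tcp_pos"]+M.apply([[0,yy,z] for z in(-40,-5)]))
        q=((pts-[u0,v0]+.5)*k).astype(int)
        cv2.line(c,tuple(map(int,q[0])),tuple(map(int,q[1])),col,1);cv2.circle(c,tuple(map(int,q[1])),4,col,1)
    cv2.imwrite(f"pics/o_{n}.png",c)
E
```

```text
t 3.175 q [-0.123  0.735  0.097  1.721  0.284  1.31  -1.181] tcp [ 529.6 -133.3  154.7] f [ 0.3 -0.3  0.2] m [ 0.33 -0.56 -0.  ] g 0.997
[[ 0.642  0.549 -0.535]
 [ 0.424 -0.836 -0.349]
 [-0.639 -0.003 -0.769]]
```

View pics/o_top.png

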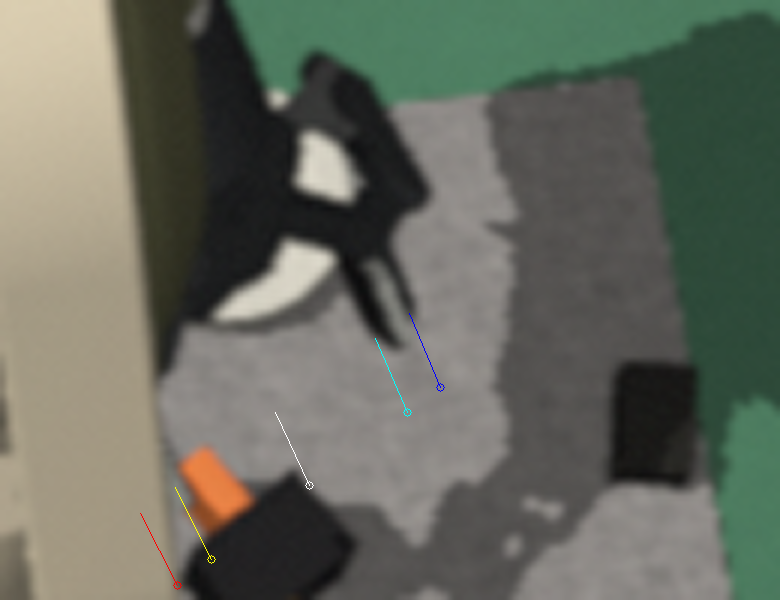

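View pics/o_side.png

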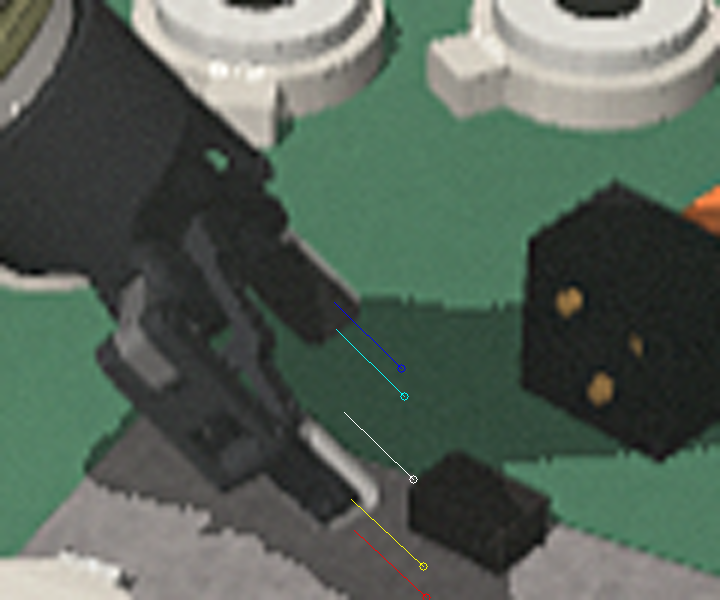

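```bash
cat >> h.py <<'E'
def tri(a,b):
    o1,d1=ray("top",*a);o2,d2=ray("side",*b)
    A=np.c_[d1,-d2];t=np.linalg.lstsq(A,o2-o1,rcond=None)[0]
    p,q=o1+d1*t[0],o2+d2*t[1];return (p+q)/2,np.linalg.norm(p-q)
E
python3 - <<'E'
from h import *
s,M=st()
p,e=tri((396.7,197.5),(336.7,144.2));print(p,e,M.inv().apply(p-s["tcp_pos"]))
E
```

```text
t 3.275 q [-0.124  0.735  0.097  1.719  0.284  1.31  -1.181] tcp [ 530.2 -133.2  154.7] f [-0.6 -0.4  0.8] m [ 0.34 -0.55  0.  ] g 0.998
[[ 0.642  0.55  -0.534]
 [ 0.424 -0.835 -0.349]
 [-0.638 -0.002 -0.77 ]]
[ 574.50709584 -164.00409228  179.1620176 ] 4.733967854238582 [ -0.2271327   50.04365341 -31.7009694 ]
```

Emit:
{"fn": "servo_tool", "kwargs": {"targets": [{"x":0,"y":0,"z":0,"rx":0,"ry":0,"rz":0,"fingers":3},{"x":0,"y":0,"z":0,"rx":0,"ry":0,"rz":0,"fingers":3},{"x":0,"y":0,"z":0,"rx":0,"ry":0,"rz":0,"fingers":3},{"x":0,"y":0,"z":0,"rx":0,"ry":0,"rz":0,"fingers":3}]}}

```text
time: 3.78
tcp_pos: [529.9, -132.5, 153.9]
tool_rot: [0.901, 0.271, -0.326, 0.096]
ft_force: [-0.4, -0.8, -0.3]
gripper_width: 0.348
```

```bash
cat >> h.py <<'E'
def over(tag,half=15,boxes=((330,140,460,240),(280,90,400,190)),zs=(-19,0,8),k=6):
    s,M=st();ims=[]
    for n,b in zip(("top","side"),boxes):
        img=cv2.cvtColor(viewer.camera(n),cv2.COLOR_RGB2BGR)
        cv2.imwrite(f"pics/{tag}_{n}_full.png",img)
        u0,v0,u1,v1=b
        c=cv2.resize(img[v0:v1,u0:u1],None,fx=k,fy=k,interpolation=cv2.INTER_CUBIC)
        for yy,col in((-half,(0,0,255)),(0,(255,255,255)),(half,(255,0,0))):
            pts=proj(n,s["tcp_pos"]+M.apply([[0,yy,z] for z in zs]))
            q=((pts-[u0,v0]+.5)*k).astype(int)
            for a in q: cv2.circle(c,tuple(map(int,a)),4,col,1)
        ims.append(c); cv2.imwrite(f"pics/{tag}_{n}.png",c)
E
python3 - <<'E'
from h import *
over("o2")
E
```

```text
t 3.775 q [-0.125  0.736  0.097  1.72   0.284  1.31  -1.181] tcp [ 529.9 -132.5  153.9] f [-0.4 -0.8 -0.3] m [ 0.34 -0.61  0.06] g 0.348
[[ 0.64   0.55  -0.536]
 [ 0.425 -0.835 -0.35 ]
 [-0.64  -0.003 -0.769]]
```

View pics/o2_top.png

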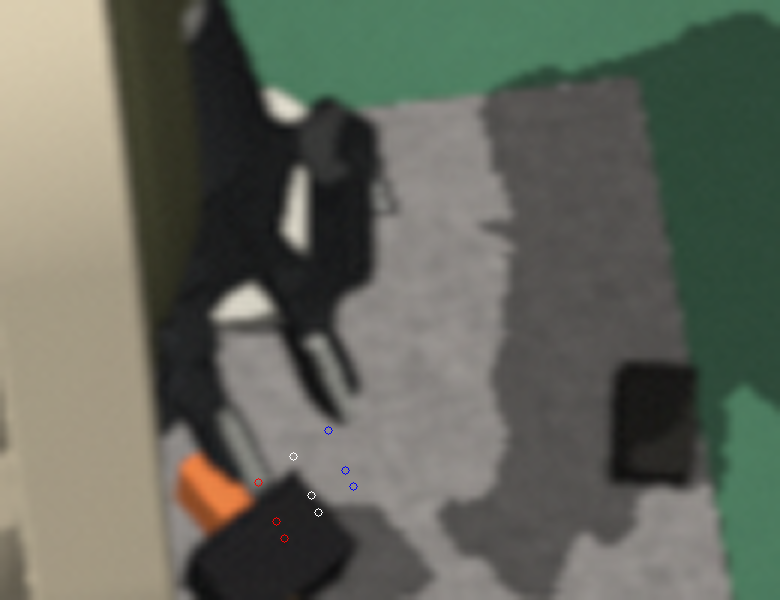

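View pics/o2_side.png

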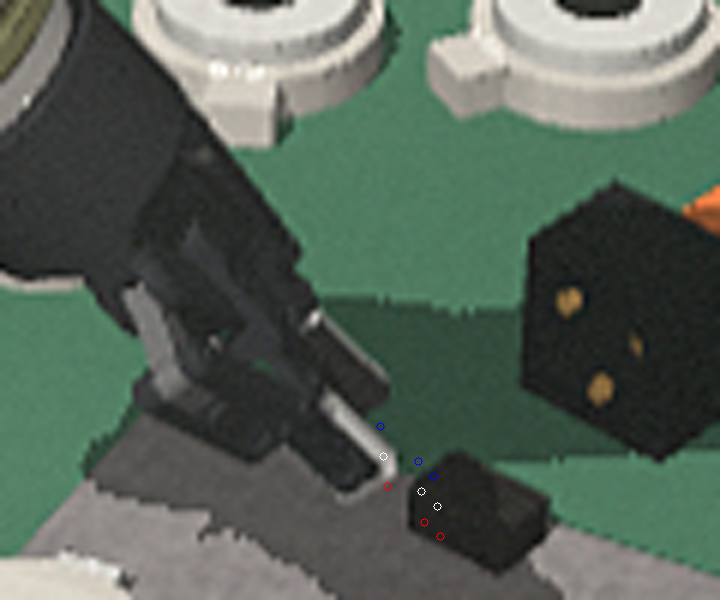

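```bash
python3 - <<'E'
from h import *
for a,b in zip([(268.3,194),(211.5,207.2),(222.5,262.7)],[(235,257.4),(199.2,310),(269,333.4)]): print(tri(a,b))
for a,b in zip([(362,233.5),(379,218.8),(389,231),(371,246)],[(335.2,218.6),(334.3,201.5),(352.8,201.5),(354.3,218.6)]): print(tri(a,b))
s,M=st()
p,e=tri((330+345/6,140+420/6),(280+375/6,90+395/6));print(p,e,M.inv().apply(p-s["tcp_pos"]))
E
```

```text
(array([633.00882344, 101.84886036,  74.84652746]), np.float64(0.5880404749625835))
(array([611.52727709, 228.49745443,  75.25351758]), np.float64(1.0659727379645354))
(array([485.08673126, 207.74313251,  74.94708623]), np.float64(0.8418389867298685))
(array([536.56940007, -98.81668871,  53.77662321]), np.float64(7.303671311549721))
(array([ 565.26085588, -140.20656987,   54.7632326 ]), np.float64(3.0047547131993064))
(array([ 534.660751  , -160.22432798,   54.00281373]), np.float64(0.5434227981527732))
(array([ 504.95405658, -116.52222826,   55.44082689]), np.float64(4.259333027205972))
t 3.875 q [-0.124  0.736  0.097  1.72   0.284  1.31  -1.181] tcp [ 529.9 -132.5  153.9] f [-0.7  0.4 -0.1] m [ 0.42 -0.59  0.01] g 0.346
[[ 0.64   0.55  -0.536]
 [ 0.425 -0.835 -0.35 ]
 [-0.64  -0.003 -0.769]]
[ 550.65829653 -143.89307485  174.27441813] 3.655035857299406 [ -4.58665381  20.90973241 -22.81526877]
```

```bash
python3 - <<'E'
from h import *
goto([513.6,-143,70])
E
```

```text
t 3.875 q [-0.124  0.736  0.097  1.72   0.284  1.31  -1.181] tcp [ 529.9 -132.5  153.9] f [-0.7  0.4 -0.1] m [ 0.42 -0.59  0.01] g 0.346
[[ 0.64   0.55  -0.536]
 [ 0.425 -0.835 -0.35 ]
 [-0.64  -0.003 -0.769]]
shift cm [3.88 0.01 7.69]
```

Emit:
{"fn": "servo_tool", "kwargs": {"targets": [{"x":0.8,"y":0,"z":1.5,"rx":0,"ry":0,"rz":0,"fingers":8.5},{"x":0.8,"y":0,"z":1.5,"rx":0,"ry":0,"rz":0,"fingers":8.5},{"x":0.8,"y":0,"z":1.5,"rx":0,"ry":0,"rz":0,"fingers":8.5},{"x":0.8,"y":0,"z":1.6,"rx":0,"ry":0,"rz":0,"fingers":8.5},{"x":0.7,"y":0,"z":1.5,"rx":0,"ry":0,"rz":0,"fingers":8.5}]}}

```text
time: 4.5
tcp_pos: [513.7, -142.7, 69.1]
tool_rot: [0.9, 0.271, -0.327, 0.096]
ft_force: [1.3, 0.4, 0.2]
gripper_width: 1.0
```

```bash
python3 - <<'E'
from h import *
over("o3",50,zs=(-32,-20),boxes=((330,150,460,250),(280,120,400,220)))
E
```

```text
t 4.5 q [-0.111  0.832  0.095  1.789  0.3    1.15  -1.224] tcp [ 513.7 -142.7   69.1] f [1.3 0.4 0.2] m [ 0.35 -0.59 -0.02] g 1.0
[[ 0.64   0.55  -0.536]
 [ 0.425 -0.835 -0.35 ]
 [-0.64  -0.004 -0.768]]
```

View pics/o3_top.png

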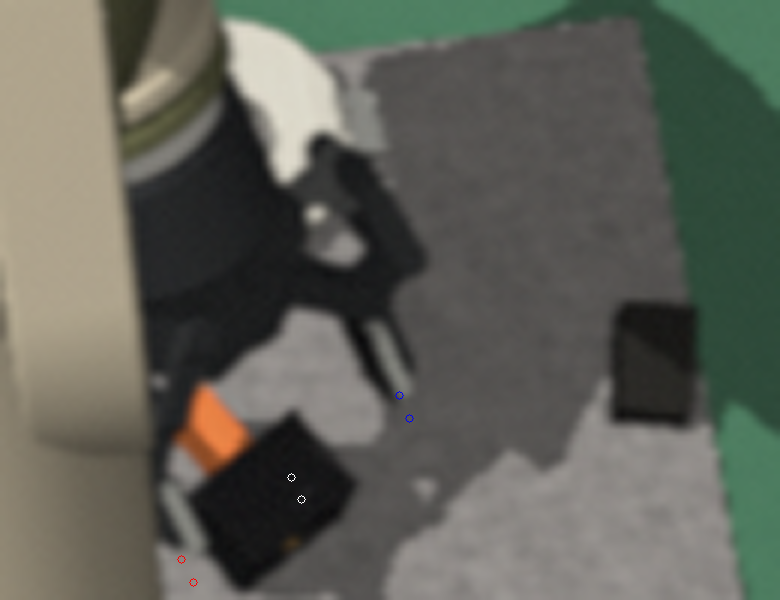

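View pics/o3_side.png

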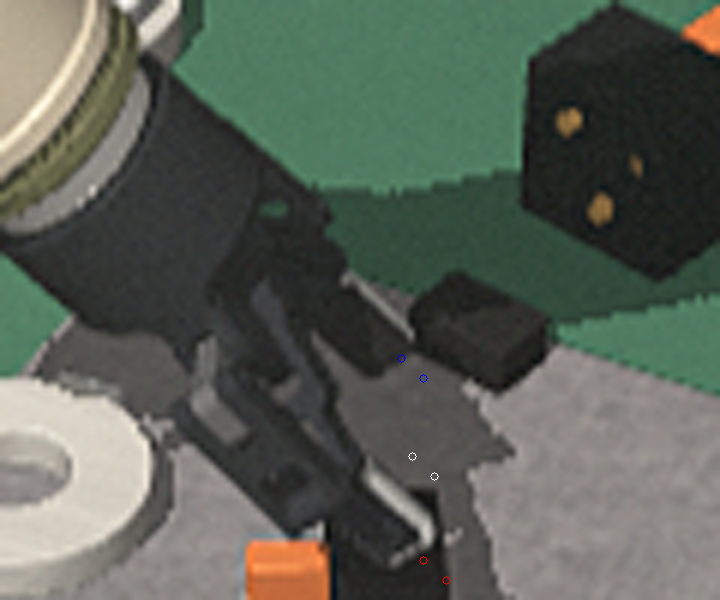

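Emit:
{"fn": "servo_tool", "kwargs": {"targets": [{"x":0.64,"y":0,"z":0.77,"rx":0,"ry":0,"rz":0,"fingers":8.5},{"x":0.64,"y":0,"z":0.77,"rx":0,"ry":0,"rz":0,"fingers":8.5},{"x":0.64,"y":0,"z":0.77,"rx":0,"ry":0,"rz":0,"fingers":8.5},{"x":0.64,"y":0,"z":0.77,"rx":0,"ry":0,"rz":0,"fingers":8.5},{"x":0.64,"y":0,"z":0.77,"rx":0,"ry":0,"rz":0,"fingers":8.5}]}}

```text
time: 5.22
tcp_pos: [514.0, -142.4, 19.8]
tool_rot: [0.901, 0.271, -0.326, 0.096]
ft_force: [1.0, 0.5, -0.1]
gripper_width: 0.996
```

```bash
python3 - <<'E'
from h import *
over("o4",50,zs=(-32,-20),boxes=((330,150,460,250),(280,140,400,240)))
E
```

```text
t 5.225 q [-0.11   0.901  0.093  1.794  0.305  1.079 -1.249] tcp [ 514.  -142.4   19.8] f [ 1.   0.5 -0.1] m [ 0.31 -0.56 -0.  ] g 0.996
[[ 0.641  0.55  -0.536]
 [ 0.425 -0.835 -0.35 ]
 [-0.64  -0.003 -0.769]]
```

View pics/o4_top.png

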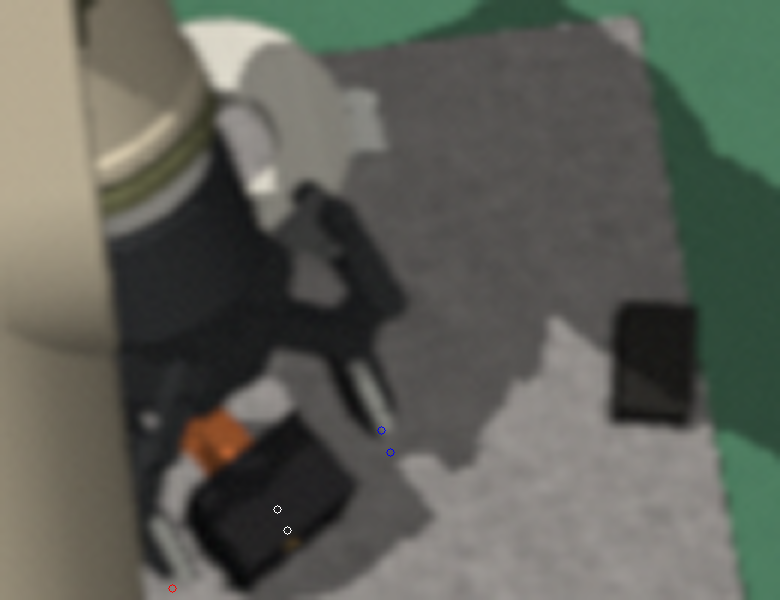

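View pics/o4_side.png

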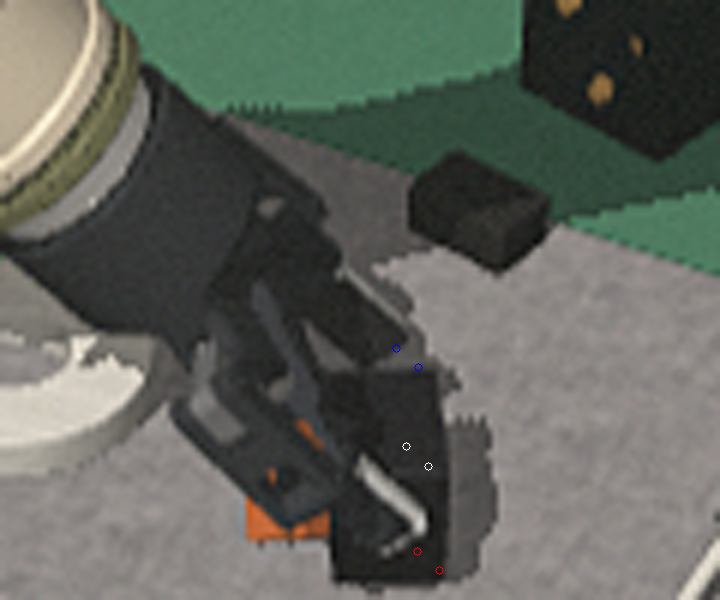

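Emit:
{"fn": "servo_tool", "kwargs": {"targets": [{"x":0.43,"y":0,"z":0.52,"rx":0,"ry":0,"rz":0,"fingers":8.5},{"x":0.43,"y":0,"z":0.52,"rx":0,"ry":0,"rz":0,"fingers":8.5},{"x":0.43,"y":0,"z":0.52,"rx":0,"ry":0,"rz":0,"fingers":8.5}]}}

```text
time: 5.7
tcp_pos: [514.0, -142.4, -0.1]
tool_rot: [0.901, 0.271, -0.326, 0.096]
ft_force: [-0.4, 0.4, 0.2]
gripper_width: 0.995
```

```bash
python3 - <<'E'
from h import *
over("o5",50,zs=(-32,-20),boxes=((330,150,460,250),(280,140,400,240)))
E
```

```text
t 5.7 q [-0.11   0.93   0.092  1.794  0.307  1.052 -1.258] tcp [ 5.140e+02 -1.424e+02 -1.000e-01] f [-0.4  0.4  0.2] m [ 0.43 -0.58 -0.  ] g 0.995
[[ 0.641  0.55  -0.535]
 [ 0.425 -0.835 -0.35 ]
 [-0.64  -0.003 -0.769]]
```

View pics/o5_side.png

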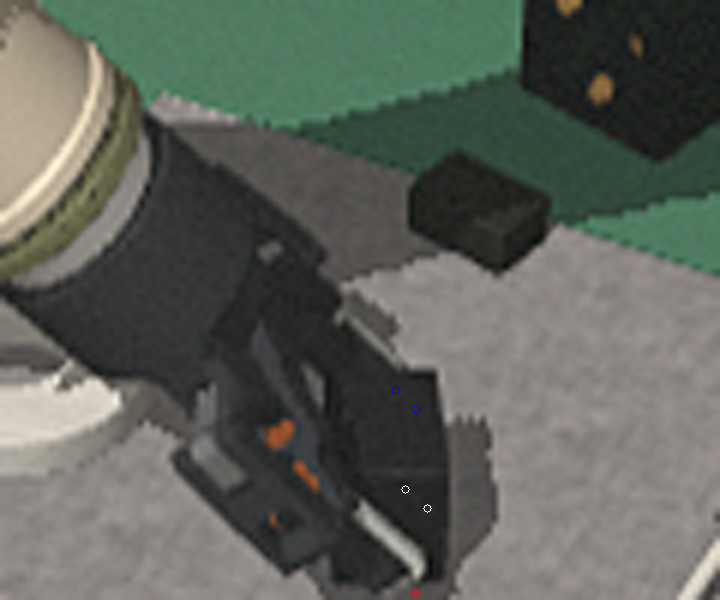

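View pics/o5_top.png

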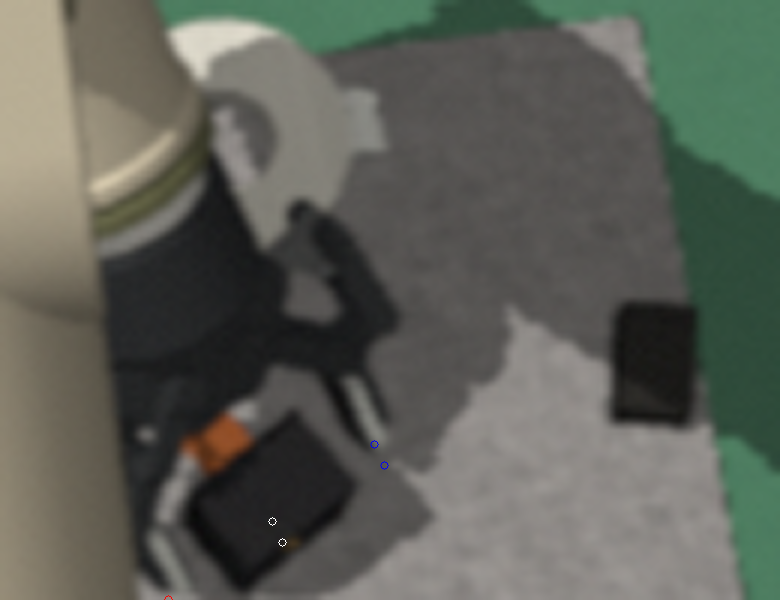

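TCP z reads −0.1 mm with no contact force. That agrees with the pictures: the fingertips sit about 27 mm farther back along tool z than stated. I'll allow for it and close the fingers.

Emit:
{"fn": "servo_tool", "kwargs": {"targets": [{"x":0,"y":0,"z":0,"rx":0,"ry":0,"rz":0,"fingers":4.5},{"x":0,"y":0,"z":0,"rx":0,"ry":0,"rz":0,"fingers":4.5},{"x":0,"y":0,"z":0,"rx":0,"ry":0,"rz":0,"fingers":4.5},{"x":0,"y":0,"z":0,"rx":0,"ry":0,"rz":0,"fingers":4.5},{"x":0,"y":0,"z":0,"rx":0,"ry":0,"rz":0,"fingers":4.5}], "force": 70}}

```text
time: 6.42
tcp_pos: [514.4, -142.3, 0.6]
tool_rot: [0.901, 0.271, -0.326, 0.096]
ft_force: [1.2, 0.9, 6.3]
gripper_width: 0.602
```

```bash
python3 - <<'E'
from h import *
over("o6",26,zs=(-45,-27),boxes=((330,150,460,250),(280,140,400,240)))
E
```

```text
t 6.425 q [-0.11   0.929  0.092  1.793  0.307  1.053 -1.258] tcp [ 514.4 -142.3    0.6] f [1.2 0.9 6.3] m [ 0.08 -0.35  0.01] g 0.602
[[ 0.641  0.551 -0.535]
 [ 0.425 -0.835 -0.35 ]
 [-0.639 -0.003 -0.769]]
```

View pics/o6_side.png

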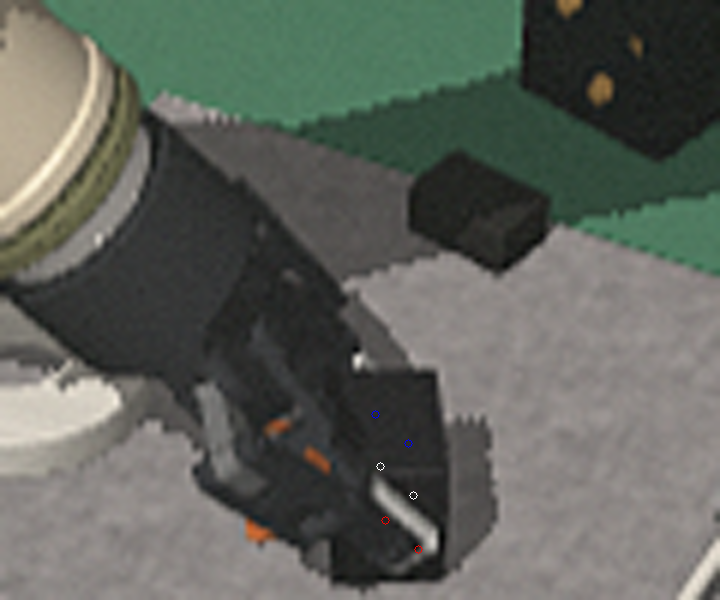

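View pics/o6_top.png

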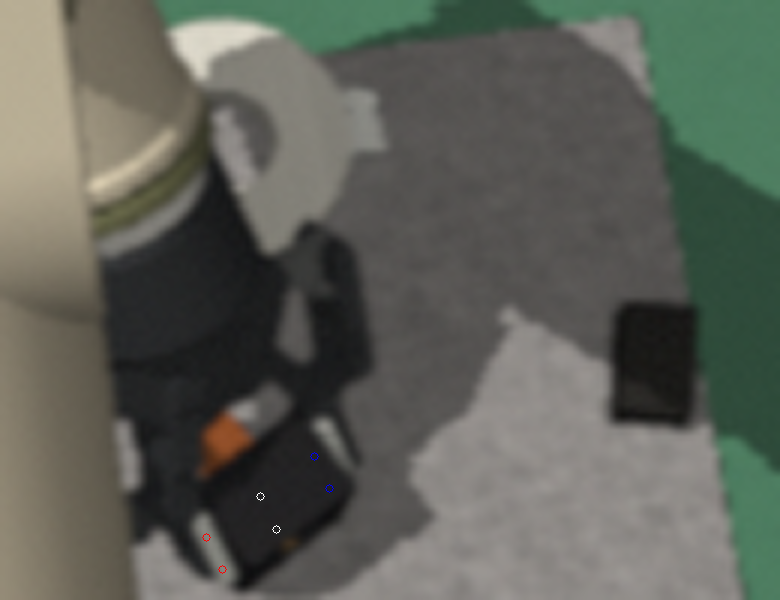

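Emit:
{"fn": "servo_tool", "kwargs": {"targets": [{"x":-0.64,"y":0,"z":-0.77,"rx":0,"ry":0,"rz":0,"fingers":4.5},{"x":-1.3,"y":0,"z":-1.5,"rx":0,"ry":0,"rz":0,"fingers":4.5},{"x":-1.9,"y":0,"z":-2.3,"rx":0,"ry":0,"rz":0,"fingers":4.5},{"x":-1.9,"y":0,"z":-2.3,"rx":0,"ry":0,"rz":0,"fingers":4.5},{"x":-1.3,"y":0,"z":-1.5,"rx":0,"ry":0,"rz":0,"fingers":4.5}]}}

```text
time: 7.15
tcp_pos: [513.8, -143.1, 111.7]
tool_rot: [0.901, 0.271, -0.326, 0.096]
ft_force: [0.0, -0.6, -4.5]
gripper_width: 0.599
```

Emit:
{"fn": "servo_tool", "kwargs": {"targets": [{"x":0,"y":0,"z":0,"rx":0,"ry":10,"rz":0,"fingers":4.5},{"x":0,"y":0,"z":0,"rx":0,"ry":10,"rz":0,"fingers":4.5},{"x":0,"y":0,"z":0,"rx":0,"ry":10,"rz":0,"fingers":4.5},{"x":0,"y":0,"z":0,"rx":0,"ry":10,"rz":0,"fingers":4.5},{"x":0,"y":0,"z":0,"rx":0,"ry":10,"rz":0,"fingers":4.5}]}}

```text
time: 7.78
tcp_pos: [512.8, -143.1, 110.5]
tool_rot: [0.954, 0.287, 0.084, -0.026]
ft_force: [0.9, -0.9, -7.0]
gripper_width: 0.599
```

```bash
python3 - <<'E'
from h import *
over("o7",26,zs=(-45,-27),boxes=((330,150,460,250),(280,100,400,200)))
E
```

```text
t 7.775 q [ 0.455  0.497 -0.281  2.2    0.014  0.338 -0.785] tcp [ 512.8 -143.1  110.5] f [ 0.9 -0.9 -7. ] m [-0.16  0.33  0.04] g 0.599
[[ 0.821  0.551  0.146]
 [ 0.542 -0.834  0.099]
 [ 0.176 -0.002 -0.984]]
```

View pics/o7_side.png

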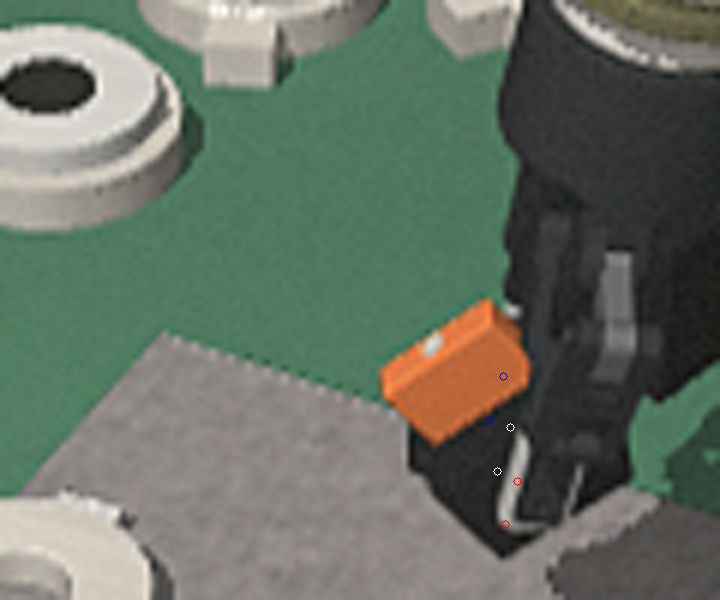

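```bash
python3 - <<'E'
from h import *
for nm,u,v,z in (("padTL",327,166,4),("padTR",436,154,4),("padBL",343,300,4),("padBR",458,289,4),("spare",367,174,22),("block",439,210,22),("scr",406,280,20),("scrtip",371,283,10),("oiler",238,168,110),("yellow",260,318,18),("grey1",466,106,30),("nutB",438,341,60),("nutC",490,208,60)): print(nm,pix("top",u,v,z).round(0))
E
```

```text
padTL [716. -35.   4.]
padTR [ 728. -299.    4.]
padBL [394. -48.   4.]
padBR [ 401. -310.    4.]
spare [ 683. -127.   22.]
block [ 584. -285.   22.]
scr [ 427. -192.   20.]
scrtip [ 427. -114.   10.]
oiler [685. 162. 110.]
yellow [366. 139.  18.]
grey1 [ 835. -378.   30.]
nutB [ 287. -239.   60.]
nutC [ 570. -390.   60.]
```

Emit:
{"fn": "servo_tool", "kwargs": {"targets": [{"x":4.4,"y":-1.3,"z":0,"rx":0,"ry":0,"rz":0,"fingers":4.5},{"x":4.4,"y":-1.3,"z":0,"rx":0,"ry":0,"rz":0,"fingers":4.5},{"x":4.4,"y":-1.3,"z":0,"rx":0,"ry":0,"rz":0,"fingers":4.5},{"x":4.4,"y":-1.3,"z":0,"rx":0,"ry":0,"rz":0,"fingers":4.5},{"x":4.4,"y":-1.3,"z":0,"rx":0,"ry":5,"rz":0,"fingers":4.5}]}}

```text
time: 8.5
tcp_pos: [659.6, 33.3, 148.2]
tool_rot: [0.949, 0.286, 0.124, -0.04]
ft_force: [-0.7, -0.1, -5.4]
gripper_width: 0.597
```

Emit:
{"fn": "servo_tool", "kwargs": {"targets": [{"x":0,"y":0,"z":0,"rx":0,"ry":9,"rz":0,"fingers":4.5},{"x":0,"y":0,"z":0,"rx":0,"ry":9,"rz":0,"fingers":4.5},{"x":0,"y":0,"z":0,"rx":0,"ry":9,"rz":0,"fingers":4.5},{"x":0,"y":0,"z":0,"rx":0,"ry":8,"rz":0,"fingers":4.5}]}}

```text
time: 9.0
tcp_pos: [663.7, 37.5, 164.1]
tool_rot: [0.914, 0.285, 0.264, -0.116]
ft_force: [-0.1, 0.1, -5.3]
gripper_width: 0.603
```

```bash
python3 - <<'E'
from h import *
th=np.radians(33.5);ph=np.radians(50);a=np.array([np.cos(th),np.sin(th),0])
d=a*np.sin(ph)-np.array([0,0,np.cos(ph)])
y=np.array([a[1],-a[0],0]);x=np.cross(y,d)
M2=R.from_matrix(np.c_[x,y,d]);print(M2.as_matrix().round(3))
goto([640,10,100],M2)
over("o8",26,zs=(-45,-27),boxes=((250,150,380,250),(180,150,340,290)),k=5)
E
```

```text
[[ 0.536  0.552  0.639]
 [ 0.355 -0.834  0.423]
 [ 0.766  0.    -0.643]]
t 9.0 q [ 0.46   0.565 -0.565  2.121 -0.855  0.128 -0.102] tcp [663.7  37.5 164.1] f [-0.1  0.1 -5.3] m [-0.72  0.91  0.02] g 0.603
[[ 0.698  0.582  0.417]
 [ 0.459 -0.811  0.362]
 [ 0.549 -0.061 -0.833]]
shift cm [-6.44  1.24  3.35] rot deg [-4.07 16.66 -0.72]
t 9.0 q [ 0.46   0.565 -0.565  2.121 -0.855  0.128 -0.102] tcp [663.7  37.5 164.1] f [-0.1  0.1 -5.3] m [-0.72  0.91  0.02] g 0.603
[[ 0.698  0.582  0.417]
 [ 0.459 -0.811  0.362]
 [ 0.549 -0.061 -0.833]]
```

View pics/o8_side.png

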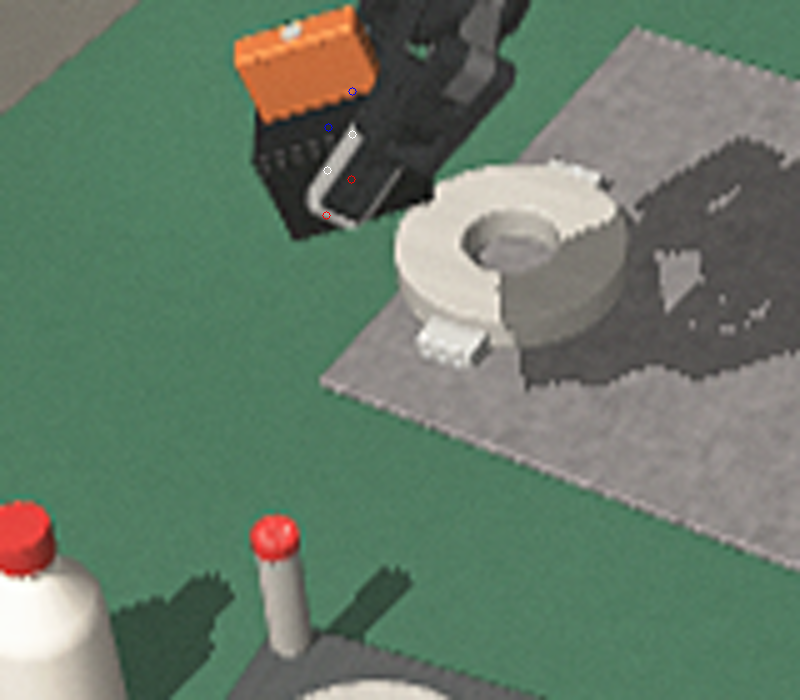

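```bash
python3 - <<'E'
from h import *
th=np.radians(33.5);ph=np.radians(50);a=np.array([np.cos(th),np.sin(th),0])
d=a*np.sin(ph)-np.array([0,0,np.cos(ph)])
y=np.array([a[1],-a[0],0]);x=np.cross(y,d)
M2=R.from_matrix(np.c_[x,y,d])
goto([760,30,120],M2)
E
```

```text
t 9.1 q [ 0.464  0.566 -0.563  2.121 -0.851  0.127 -0.106] tcp [664.   33.9 163.2] f [-0.1 -0.9 -6. ] m [-0.81  0.91 -0.  ] g 0.597
[[ 0.701  0.577  0.419]
 [ 0.456 -0.814  0.359]
 [ 0.548 -0.061 -0.834]]
shift cm [4.19 6.12 7.48] rot deg [-3.85 16.74 -0.97]
```

Emit:
{"fn": "servo_tool", "kwargs": {"targets": [{"x":1.0,"y":1.5,"z":1.9,"rx":0,"ry":0,"rz":0,"fingers":4.5},{"x":1.0,"y":1.5,"z":1.9,"rx":0,"ry":0,"rz":0,"fingers":4.5},{"x":1.0,"y":1.5,"z":1.9,"rx":0,"ry":0,"rz":0,"fingers":4.5},{"x":1.0,"y":1.5,"z":1.9,"rx":0,"ry":0,"rz":0,"fingers":4.5}]}}

```text
time: 9.6
tcp_pos: [759.4, 34.4, 118.2]
tool_rot: [0.915, 0.284, 0.263, -0.115]
ft_force: [0.4, 0.9, -4.1]
gripper_width: 0.6
```

Emit:
{"fn": "servo_tool", "kwargs": {"targets": [{"x":0,"y":0,"z":0,"rx":-2,"ry":8,"rz":0,"fingers":4.5},{"x":0,"y":0,"z":0,"rx":-2,"ry":8,"rz":0,"fingers":4.5},{"x":0,"y":0,"z":0,"rx":0,"ry":0,"rz":0,"fingers":4.5}]}}

```text
time: 9.98
tcp_pos: [788.6, -0.5, 155.3]
tool_rot: [0.885, 0.273, 0.348, -0.149]
ft_force: [-0.1, -0.3, -6.8]
gripper_width: 0.6
```

```bash
python3 - <<'E'
from h import *
th=np.radians(33.5);ph=np.radians(50);a=np.array([np.cos(th),np.sin(th),0])
d=a*np.sin(ph)-np.array([0,0,np.cos(ph)])
y=np.array([a[1],-a[0],0]);x=np.cross(y,d)
M2=R.from_matrix(np.c_[x,y,d])
goto([760,30,60],M2)
E
```

```text
t 9.975 q [ 0.636  0.78  -0.736  1.924 -1.038  0.106  0.239] tcp [ 7.886e+02 -5.000e-01  1.553e+02] f [-0.1 -0.3 -6.8] m [-0.99  1.2  -0.05] g 0.6
[[ 0.609  0.586  0.534]
 [ 0.379 -0.807  0.453]
 [ 0.696 -0.073 -0.714]]
shift cm [-7.22 -3.44  6.66] rot deg [-4.69  5.81 -1.39]
```

Emit:
{"fn": "servo_tool", "kwargs": {"targets": [{"x":0,"y":0,"z":0,"rx":0,"ry":-8,"rz":0,"fingers":4.5},{"x":0,"y":0,"z":0,"rx":-5,"ry":0.5,"rz":6,"fingers":4.5},{"x":0,"y":0,"z":0,"rx":-5,"ry":0.5,"rz":6,"fingers":4.5}]}}

```text
time: 10.35
tcp_pos: [795.0, 3.7, 160.7]
tool_rot: [0.934, 0.165, 0.3, -0.105]
ft_force: [-0.1, -0.1, -6.2]
gripper_width: 0.597
```

```bash
python3 - <<'E'
from h import *
s,M=st();print(M.inv().apply([0,0,-1]))
E
```

```text
t 10.35 q [ 0.349  0.649 -0.419  1.926 -1.038  0.11  -0.133] tcp [795.    3.7 160.7] f [-0.1 -0.1 -6.2] m [-0.62  1.12 -0.03] g 0.597
[[ 0.765  0.371  0.525]
 [ 0.245 -0.923  0.296]
 [ 0.595 -0.098 -0.798]]
[-0.5950847   0.09779438  0.79769071]
```

Emit:
{"fn": "servo_tool", "kwargs": {"targets": [{"x":0,"y":0,"z":0,"rx":-6,"ry":0,"rz":5,"fingers":4.5},{"x":0,"y":0,"z":0,"rx":-6,"ry":0.5,"rz":5,"fingers":4.5},{"x":0,"y":0,"z":0,"rx":-6,"ry":0.5,"rz":5,"fingers":4.5}]}}

```text
time: 10.72
tcp_pos: [811.0, -2.0, 185.0]
tool_rot: [0.958, 0.009, 0.288, -0.006]
ft_force: [0.4, 0.4, -6.4]
gripper_width: 0.597
```

```bash
python3 - <<'E'
from h import *
s,M=st();print(M.inv().apply([0,0,-1]))
E
```

```text
t 10.725 q [-0.225  0.576  0.219  1.934 -1.038  0.109 -0.62 ] tcp [811.  -2. 185.] f [ 0.4  0.4 -6.4] m [-0.02  1.33 -0.05] g 0.597
[[ 0.834  0.022  0.551]
 [ 0.015 -1.     0.017]
 [ 0.552 -0.006 -0.834]]
[-0.55169662  0.00622644  0.83402162]
```

```bash
python3 - <<'E'
from h import *
print(pix("top",300,84,0),pix("top",240,90,0))
E
```

```text
[938.67856344  16.16335892   0.        ] [932.99064376 165.78664244   0.        ]
```

Emit:
{"fn": "servo_tool", "kwargs": {"targets": [{"x":2.0,"y":0,"z":3.6,"rx":0,"ry":-5,"rz":0,"fingers":4.5},{"x":-1.2,"y":0,"z":2.6,"rx":0,"ry":0,"rz":0,"fingers":4.5}]}}

```text
time: 10.98
tcp_pos: [851.5, 1.3, 138.9]
tool_rot: [0.968, 0.014, 0.249, -0.003]
ft_force: [0.4, -0.2, -6.2]
gripper_width: 0.595
```

```bash
python3 - <<'E'
from h import *
s,M=st();print(M.inv().apply([0,0,-1]))
E
```

```text
t 10.975 q [-0.323  0.705  0.396  1.808 -0.998  0.271 -0.701] tcp [851.5   1.3 138.9] f [ 0.4 -0.2 -6.2] m [0.   1.13 0.01] g 0.595
[[ 0.876  0.03   0.482]
 [ 0.026 -1.     0.014]
 [ 0.482  0.001 -0.876]]
[-4.82386688e-01 -7.59847617e-04  8.75958051e-01]
```

Emit:
{"fn": "servo_tool", "kwargs": {"targets": [{"x":-1.0,"y":0,"z":1.75,"rx":0,"ry":0,"rz":0,"fingers":4.5},{"x":-1.0,"y":0,"z":1.75,"rx":0,"ry":0,"rz":0,"fingers":4.5},{"x":-1.0,"y":0,"z":1.75,"rx":0,"ry":0,"rz":0,"fingers":4.5},{"x":0,"y":0,"z":0,"rx":0,"ry":4,"rz":0,"fingers":4.5}]}}

```text
time: 11.48
tcp_pos: [858.3, -0.7, 88.3]
tool_rot: [0.966, 0.012, 0.257, -0.008]
ft_force: [1.0, -0.0, -5.0]
gripper_width: 0.596
```

```bash
python3 - <<'E'
from h import *
s,M=st();print(M.inv().apply([0,0,-1]))
E
```

```text
t 11.475 q [-0.174  0.748  0.166  1.821 -1.04   0.109 -0.617] tcp [ 8.583e+02 -7.000e-01  8.830e+01] f [ 1. -0. -5.] m [-0.05  1.   -0.  ] g 0.596
[[ 0.867  0.027  0.497]
 [ 0.018 -1.     0.022]
 [ 0.498 -0.01  -0.867]]
[-0.49775323  0.0102441   0.8672582 ]
```

Emit:
{"fn": "servo_tool", "kwargs": {"targets": [{"x":0,"y":0,"z":0,"rx":-1,"ry":-8,"rz":0,"fingers":4.5},{"x":-0.5,"y":0,"z":1.4,"rx":0,"ry":0,"rz":0,"fingers":4.5},{"x":-0.7,"y":0,"z":1.8,"rx":0,"ry":0,"rz":0,"fingers":4.5}]}}

```text
time: 11.85
tcp_pos: [866.2, -1.3, 52.7]
tool_rot: [0.976, 0.011, 0.217, -0.005]
ft_force: [-0.5, 0.1, -5.6]
gripper_width: 0.596
```

```bash
python3 - <<'E'
from h import *
over("o9",26,zs=(-45,-27),boxes=((270,60,400,160),(200,40,360,180)),k=5)
E
```

```text
t 11.85 q [-0.272  0.829  0.336  1.752 -1.014  0.259 -0.694] tcp [866.2  -1.3  52.7] f [-0.5  0.1 -5.6] m [-0.    0.95 -0.04] g 0.596
[[ 0.905  0.024  0.424]
 [ 0.02  -1.     0.014]
 [ 0.424 -0.004 -0.905]]
```

View pics/o9_side.png

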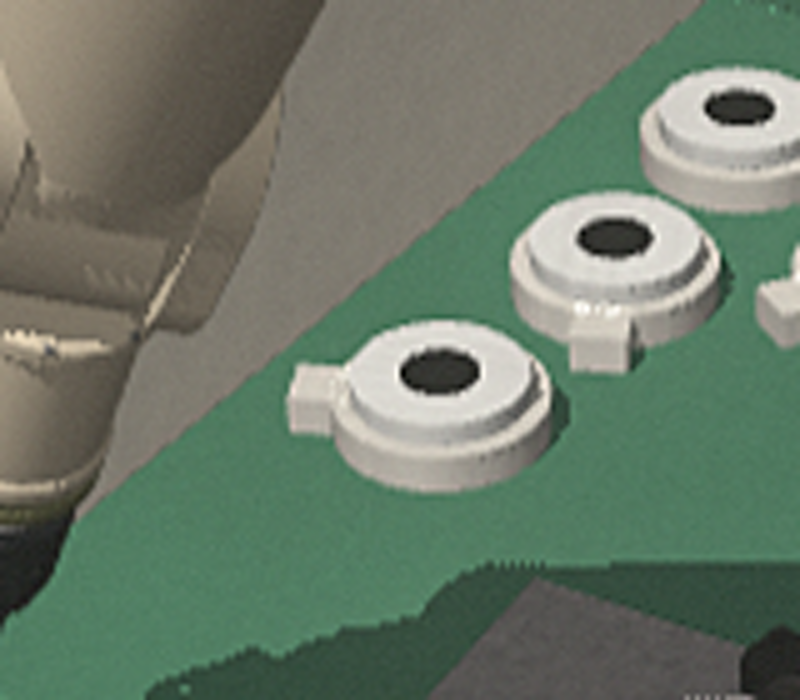

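View pics/o9_side_full.png

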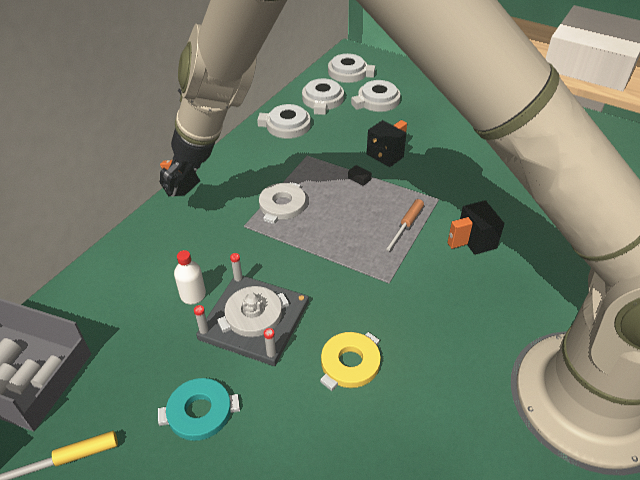

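Emit:
{"fn": "servo_tool", "kwargs": {"targets": [{"x":-0.5,"y":0,"z":1.1,"rx":0,"ry":0,"rz":0,"fingers":4.5},{"x":-0.5,"y":0,"z":1.1,"rx":0,"ry":0,"rz":0,"fingers":4.5},{"x":-0.5,"y":0,"z":1.1,"rx":0,"ry":0,"rz":0,"fingers":4.5},{"x":-0.5,"y":0,"z":1.1,"rx":0,"ry":0,"rz":0,"fingers":4.5}]}}

```text
time: 12.45
tcp_pos: [864.6, -3.9, 0.5]
tool_rot: [0.976, 0.01, 0.216, -0.005]
ft_force: [0.2, 0.1, -5.0]
gripper_width: 0.598
```

```bash
python3 - <<'E'
from h import *
over("o10",26,zs=(-45,-27),boxes=((270,60,400,160),(130,130,240,220)),k=6)
E
```

```text
t 12.45 q [-0.182  0.879  0.191  1.758 -1.021  0.144 -0.653] tcp [ 8.646e+02 -3.900e+00  5.000e-01] f [ 0.2  0.1 -5. ] m [-0.02  0.86  0.  ] g 0.598
[[ 0.907  0.021  0.421]
 [ 0.017 -1.     0.014]
 [ 0.421 -0.006 -0.907]]
```

View pics/o10_side.png

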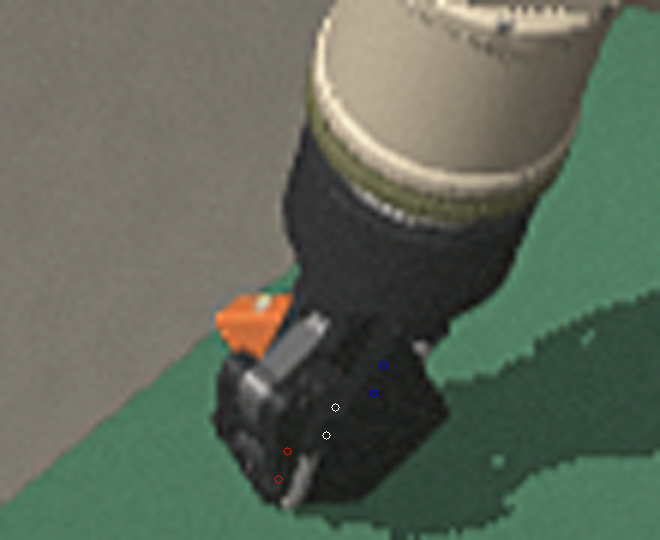

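Emit:
{"fn": "servo_tool", "kwargs": {"targets": [{"x":-0.15,"y":0,"z":0.35,"rx":0,"ry":-1,"rz":0,"fingers":4.5},{"x":-0.15,"y":0,"z":0.35,"rx":0,"ry":0,"rz":0,"fingers":4.5},{"x":0,"y":0,"z":0,"rx":0,"ry":0,"rz":0,"fingers":4.5}]}}

```text
time: 12.92
tcp_pos: [864.5, -3.4, -6.7]
tool_rot: [0.978, 0.01, 0.207, -0.005]
ft_force: [1.1, 0.5, -4.2]
gripper_width: 0.597
```

Emit:
{"fn": "servo_tool", "kwargs": {"targets": [{"x":-0.13,"y":0,"z":0.28,"rx":0,"ry":0,"rz":0,"fingers":4.5},{"x":0,"y":0,"z":0,"rx":0,"ry":0,"rz":0,"fingers":4.5}]}}

```text
time: 13.18
tcp_pos: [865.0, -3.5, -8.6]
tool_rot: [0.978, 0.01, 0.208, -0.005]
ft_force: [-2.1, 0.5, 0.6]
gripper_width: 0.597
```

Emit:
{"fn": "servo_tool", "kwargs": {"targets": [{"x":-0.35,"y":0,"z":-0.05,"rx":0,"ry":0,"rz":0,"fingers":4.5},{"x":-0.35,"y":0,"z":0.05,"rx":0,"ry":0,"rz":0,"fingers":4.5}], "force": 20}}

```text
time: 13.42
tcp_pos: [862.2, -3.8, -8.9]
tool_rot: [0.977, 0.01, 0.211, -0.004]
ft_force: [7.6, 0.8, 8.7]
gripper_width: 0.599
```

Emit:
{"fn": "servo_tool", "kwargs": {"targets": [{"x":-0.3,"y":0,"z":0.12,"rx":0,"ry":0,"rz":0,"fingers":4.5},{"x":-0.3,"y":0,"z":0.15,"rx":0,"ry":0,"rz":0,"fingers":4.5},{"x":0,"y":0,"z":0,"rx":0,"ry":0,"rz":0,"fingers":4.5}]}}

```text
time: 13.8
tcp_pos: [861.8, -3.9, -9.4]
tool_rot: [0.977, 0.01, 0.215, -0.004]
ft_force: [6.8, 3.2, 21.4]
gripper_width: 0.601
```

```bash
python3 - <<'E'
from h import *
over("o11",26,zs=(-45,-27),boxes=((270,60,400,160),(130,130,240,220)),k=6)
E
```

```text
t 13.8 q [-0.166  0.888  0.162  1.764 -1.021  0.117 -0.646] tcp [861.8  -3.9  -9.4] f [ 6.8  3.2 21.4] m [ 0.57 -3.28  0.21] g 0.601
[[ 0.908  0.021  0.419]
 [ 0.017 -1.     0.012]
 [ 0.42  -0.004 -0.908]]
```

View pics/o11_side.png

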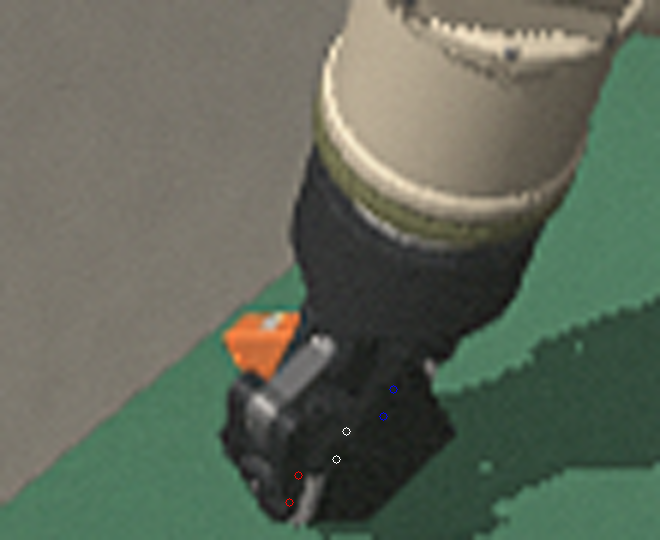

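Emit:
{"fn": "servo_tool", "kwargs": {"targets": [{"x":0.1,"y":0,"z":-0.1,"rx":0,"ry":-1,"rz":0,"fingers":5.6},{"x":0,"y":0,"z":0,"rx":0,"ry":0,"rz":0,"fingers":5.6},{"x":0,"y":0,"z":0,"rx":0,"ry":0,"rz":0,"fingers":5.6}]}}

```text
time: 14.28
tcp_pos: [854.0, -3.7, -16.2]
tool_rot: [0.98, 0.01, 0.198, -0.005]
ft_force: [0.4, -1.0, 0.6]
gripper_width: 0.656
```

```bash
python3 - <<'E'
from h import *
over("o12",26,zs=(-45,-27),boxes=((270,60,400,160),(130,130,240,220)),k=6)
E
```

```text
t 14.275 q [-0.198  0.899  0.218  1.759 -1.014  0.172 -0.669] tcp [854.   -3.7 -16.2] f [ 0.4 -1.   0.6] m [-0.01  0.38  0.02] g 0.656
[[ 0.921  0.022  0.389]
 [ 0.018 -1.     0.013]
 [ 0.389 -0.005 -0.921]]
```

View pics/o12_side.png

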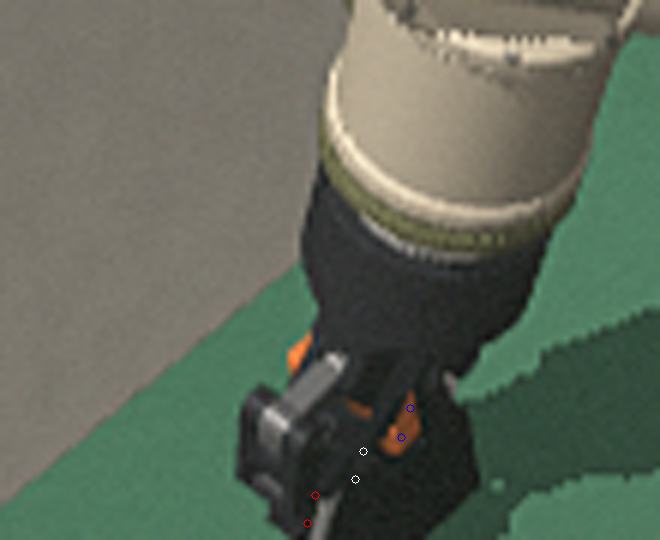

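The nut has settled onto its base with the bar up. Next I open the fingers and back out along the tool axis.

Emit:
{"fn": "servo_tool", "kwargs": {"targets": [{"x":0,"y":0,"z":0,"rx":0,"ry":0,"rz":0,"fingers":8.5},{"x":0,"y":0,"z":0,"rx":0,"ry":0,"rz":0,"fingers":8.5},{"x":0,"y":0,"z":-0.5,"rx":0,"ry":0,"rz":0,"fingers":8.5},{"x":0,"y":0,"z":-2,"rx":0,"ry":0,"rz":0,"fingers":8.5},{"x":0,"y":0,"z":-4,"rx":0,"ry":0,"rz":0,"fingers":8.5}]}}

```text
time: 15.0
tcp_pos: [828.0, -4.7, 44.3]
tool_rot: [0.98, 0.01, 0.198, -0.005]
ft_force: [0.1, -0.1, 0.8]
gripper_width: 0.996
```

Emit:
{"fn": "servo_tool", "kwargs": {"targets": [{"x":0,"y":0,"z":-5,"rx":0,"ry":-5,"rz":0,"fingers":8.5},{"x":-2,"y":0,"z":-5,"rx":0,"ry":-9,"rz":0,"fingers":8.5},{"x":-5,"y":0,"z":0,"rx":0,"ry":-9,"rz":0,"fingers":8.5}]}}

```text
time: 15.38
tcp_pos: [728.3, -7.3, 129.1]
tool_rot: [1.0, 0.011, 0.003, -0.002]
ft_force: [-0.7, 1.2, -1.6]
gripper_width: 0.996
```

```bash
python3 - <<'E'
from h import *
over("o13",45,zs=(-45,-32),boxes=((270,60,380,160),(130,130,240,220)),k=6)
E
```

```text
t 15.375 q [-0.487  0.799  0.747  1.69  -0.666  0.918 -1.019] tcp [728.3  -7.3 129.1] f [-0.7  1.2 -1.6] m [-0.01 -0.    0.03] g 0.996
[[ 1.     0.022  0.006]
 [ 0.022 -1.     0.005]
 [ 0.006 -0.004 -1.   ]]
```

View pics/o13_side.png

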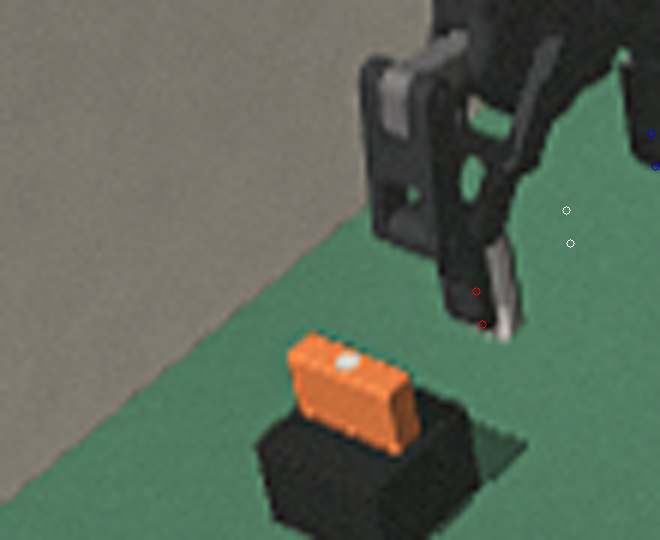

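View pics/o13_top.png

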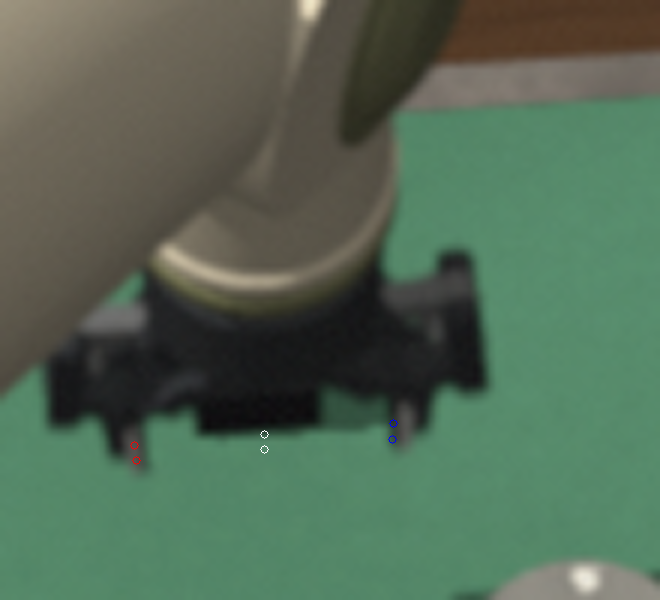

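```bash
python3 - <<'E'
from h import *
c=[pix("side",130+(u+.0)/6,130+v/6,66) for u,v in((290,352),(313,335),(412,378),(390,395),(347,360))]
for q in c: print(q.round(1))
m=np.mean(c[:4],0);print(m)
for a,b in((0,3),(1,2),(0,1),(3,2)): 
    d=c[b]-c[a];print(np.linalg.norm(d),np.degrees(np.arctan2(d[1],d[0])))
E
```

```text
[854.1   1.5  66. ]
[853.3  -9.4  66. ]
[809.9  -9.4  66. ]
[810.7   1.2  66. ]
[834.8  -5.3  66. ]
[832.02300848  -4.02086958  66.        ]
43.42928333572598 -179.60357402343396
43.347502763521675 179.99070789225837
10.942839167427044 -94.51672598163056
10.630072573616548 -94.21340795523291
```

Emit:
{"fn": "servo_tool", "kwargs": {"targets": [{"x":3.5,"y":0,"z":0,"rx":0,"ry":0,"rz":0,"fingers":8.5},{"x":3.5,"y":0,"z":0,"rx":0,"ry":0,"rz":0,"fingers":8.5},{"x":3.4,"y":0,"z":0,"rx":0,"ry":0,"rz":1,"fingers":8.5},{"x":0,"y":0,"z":2,"rx":0,"ry":0,"rz":0,"fingers":8.5},{"x":0,"y":0,"z":0,"rx":0,"ry":0,"rz":0,"fingers":8.5}]}}

```text
time: 16.1
tcp_pos: [829.2, -4.4, 100.1]
tool_rot: [1.0, 0.002, -0.0, -0.004]
ft_force: [-0.4, -0.4, 0.0]
gripper_width: 0.995
```

```bash
python3 - <<'E'
from h import *
over("o14",45,zs=(-45,-32),boxes=((270,60,380,160),(130,130,240,220)),k=6)
goto([832,-4.5,20])
E
```

```text
t 16.1 q [-0.416  0.943  0.729  1.427 -0.686  1.035 -1.103] tcp [829.2  -4.4 100.1] f [-0.4 -0.4  0. ] m [ 0.01 -0.01 -0.02] g 0.995
[[ 1.     0.004 -0.   ]
 [ 0.004 -1.     0.007]
 [-0.    -0.007 -1.   ]]
t 16.2 q [-0.416  0.941  0.731  1.426 -0.685  1.037 -1.104] tcp [830.1  -4.8 102.5] f [ 0.6  0.3 -0.3] m [ 0.01 -0.05 -0.01] g 0.995
[[ 1.     0.004  0.002]
 [ 0.004 -1.     0.007]
 [ 0.002 -0.007 -1.   ]]
shift cm [0.18 0.03 8.25]
```

View pics/o14_side.png

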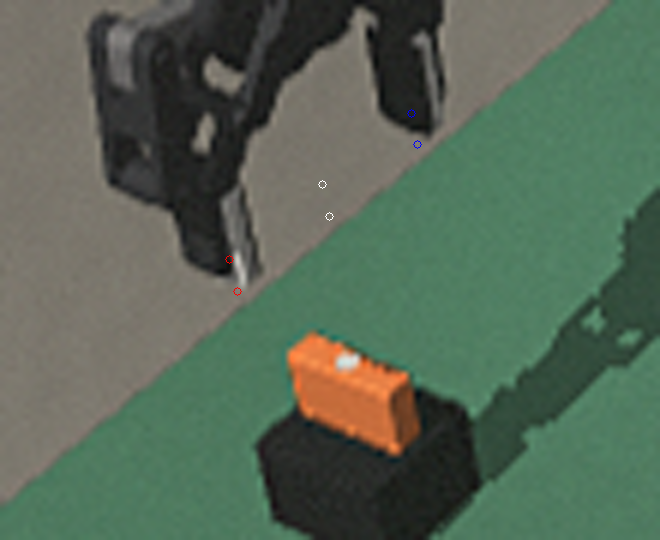

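Emit:
{"fn": "servo_tool", "kwargs": {"targets": [{"x":0.2,"y":0,"z":2.2,"rx":0,"ry":0,"rz":0,"fingers":8.5},{"x":0,"y":0,"z":2.2,"rx":0,"ry":0,"rz":0,"fingers":8.5},{"x":0,"y":0,"z":2.2,"rx":0,"ry":0,"rz":0,"fingers":8.5},{"x":0,"y":0,"z":2.2,"rx":0,"ry":0,"rz":0,"fingers":8.5}]}}

```text
time: 16.7
tcp_pos: [832.7, -3.9, 12.6]
tool_rot: [1.0, 0.002, 0.001, -0.003]
ft_force: [0.5, 0.3, 0.4]
gripper_width: 0.998
```

Emit:
{"fn": "servo_tool", "kwargs": {"targets": [{"x":0,"y":0,"z":1.0,"rx":0,"ry":0,"rz":0,"fingers":8.5},{"x":0,"y":0,"z":1.0,"rx":0,"ry":0,"rz":0,"fingers":8.5},{"x":0,"y":0,"z":1.0,"rx":0,"ry":0,"rz":0,"fingers":8.5},{"x":0,"y":0,"z":0,"rx":0,"ry":0,"rz":0,"fingers":8.5}]}}

```text
time: 17.2
tcp_pos: [832.9, -3.8, -16.0]
tool_rot: [1.0, 0.002, 0.001, -0.003]
ft_force: [0.2, -0.3, 0.4]
gripper_width: 0.994
```

```bash
python3 - <<'E'
from h import *
over("o15",45,zs=(-45,-32),boxes=((270,60,380,160),(130,130,240,220)),k=6)
E
```

```text
t 17.2 q [-0.386  1.058  0.655  1.461 -0.764  0.888 -1.049] tcp [832.9  -3.8 -16. ] f [ 0.2 -0.3  0.4] m [-0.05  0.01  0.03] g 0.994
[[ 1.     0.005  0.001]
 [ 0.005 -1.     0.006]
 [ 0.001 -0.006 -1.   ]]
```

View pics/o15_side.png

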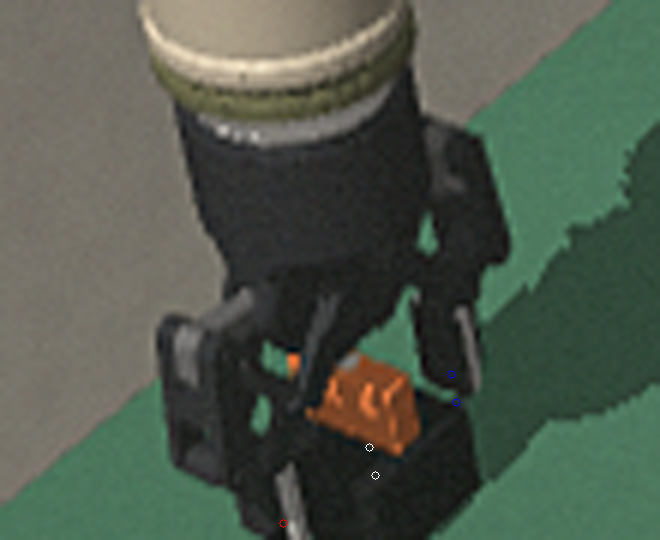

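Emit:
{"fn": "servo_tool", "kwargs": {"targets": [{"x":0,"y":0,"z":0,"rx":0,"ry":0,"rz":0,"fingers":4.5},{"x":0,"y":0,"z":0,"rx":0,"ry":0,"rz":0,"fingers":4.5},{"x":0,"y":0,"z":0,"rx":0,"ry":0,"rz":0,"fingers":4.5},{"x":0,"y":0,"z":0,"rx":0,"ry":0,"rz":0,"fingers":4.5}], "force": 60}}

```text
time: 17.8
tcp_pos: [833.7, -4.1, -14.3]
tool_rot: [1.0, 0.002, 0.002, -0.003]
ft_force: [-0.4, 0.2, 5.8]
gripper_width: 0.597
```

Emit:
{"fn": "servo_tool", "kwargs": {"targets": [{"x":0,"y":0,"z":-1.0,"rx":0,"ry":0,"rz":0,"fingers":4.5},{"x":0,"y":0,"z":-3.0,"rx":0,"ry":0,"rz":0,"fingers":4.5},{"x":0,"y":0,"z":-4.0,"rx":0,"ry":0,"rz":0,"fingers":4.5},{"x":0,"y":0,"z":-4.0,"rx":0,"ry":0,"rz":0,"fingers":4.5},{"x":0,"y":0,"z":-2.0,"rx":0,"ry":0,"rz":0,"fingers":4.5}]}}

```text
time: 18.42
tcp_pos: [834.0, -5.3, 129.1]
tool_rot: [1.0, 0.002, 0.003, -0.003]
ft_force: [1.1, -0.8, -4.2]
gripper_width: 0.596
```

```bash
python3 - <<'E'
from h import *
over("o16",26,zs=(-45,-26),boxes=((270,60,380,160),(130,100,240,190)),k=6)
E
```

```text
t 18.425 q [-0.42   0.92   0.747  1.402 -0.67   1.074 -1.118] tcp [834.   -5.3 129.1] f [ 1.1 -0.8 -4.2] m [-0.06  0.02 -0.05] g 0.596
[[ 1.     0.005  0.006]
 [ 0.005 -1.     0.006]
 [ 0.006 -0.006 -1.   ]]
```

View pics/o16_side.png

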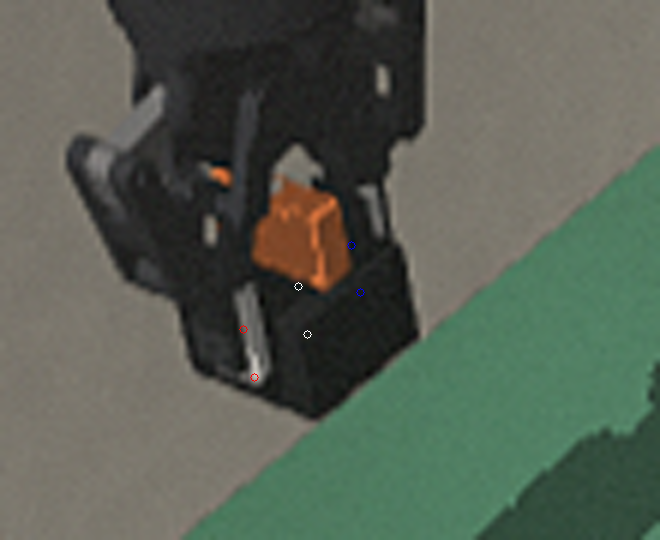

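Emit:
{"fn": "servo_tool", "kwargs": {"targets": [{"x":-3.0,"y":-1.8,"z":-1.5,"rx":0,"ry":0,"rz":0,"fingers":4.5},{"x":-4.9,"y":-2.9,"z":-0.5,"rx":0,"ry":0,"rz":0,"fingers":4.5},{"x":-4.9,"y":-2.9,"z":0,"rx":0,"ry":0,"rz":0,"fingers":4.5},{"x":-4.9,"y":-2.9,"z":0,"rx":0,"ry":0,"rz":0,"fingers":4.5},{"x":-4.9,"y":-2.9,"z":0,"rx":0,"ry":0,"rz":0,"fingers":4.5}]}}

```text
time: 19.15
tcp_pos: [603.6, 129.1, 143.8]
tool_rot: [1.0, 0.003, 0.0, -0.003]
ft_force: [0.3, 1.4, -4.2]
gripper_width: 0.598
```

```bash
python3 - <<'E'
from h import *
goto([558,156,130])
E
```

```text
t 19.15 q [-0.796  0.674  0.796  1.945 -0.673  0.809 -1.186] tcp [603.6 129.1 143.8] f [ 0.3  1.4 -4.2] m [ 0.06 -0.06 -0.01] g 0.598
[[ 1.     0.005  0.   ]
 [ 0.005 -1.     0.006]
 [ 0.    -0.006 -1.   ]]
shift cm [-4.55 -2.7   1.4 ]
```

Emit:
{"fn": "servo_tool", "kwargs": {"targets": [{"x":-2.5,"y":-1.5,"z":1.0,"rx":0,"ry":0,"rz":0,"fingers":4.5},{"x":-2.0,"y":-1.2,"z":1.0,"rx":0,"ry":0,"rz":0,"fingers":4.5},{"x":0,"y":0,"z":2.0,"rx":0,"ry":0,"rz":0,"fingers":4.5},{"x":0,"y":0,"z":0,"rx":0,"ry":0,"rz":0,"fingers":4.5}]}}

```text
time: 19.65
tcp_pos: [560.4, 154.8, 103.4]
tool_rot: [1.0, 0.002, -0.0, -0.002]
ft_force: [-0.3, -0.6, -5.1]
gripper_width: 0.599
```

```bash
python3 - <<'E'
from h import *
over("o17",26,zs=(-45,-26),boxes=((190,170,310,270),(190,200,320,330)),k=6)
E
```

```text
t 19.65 q [-0.838  0.685  0.742  2.053 -0.745  0.69  -1.168] tcp [560.4 154.8 103.4] f [-0.3 -0.6 -5.1] m [-0.02 -0.01 -0.03] g 0.599
[[ 1.     0.005 -0.   ]
 [ 0.005 -1.     0.005]
 [-0.    -0.005 -1.   ]]
```

View pics/o17_side.png

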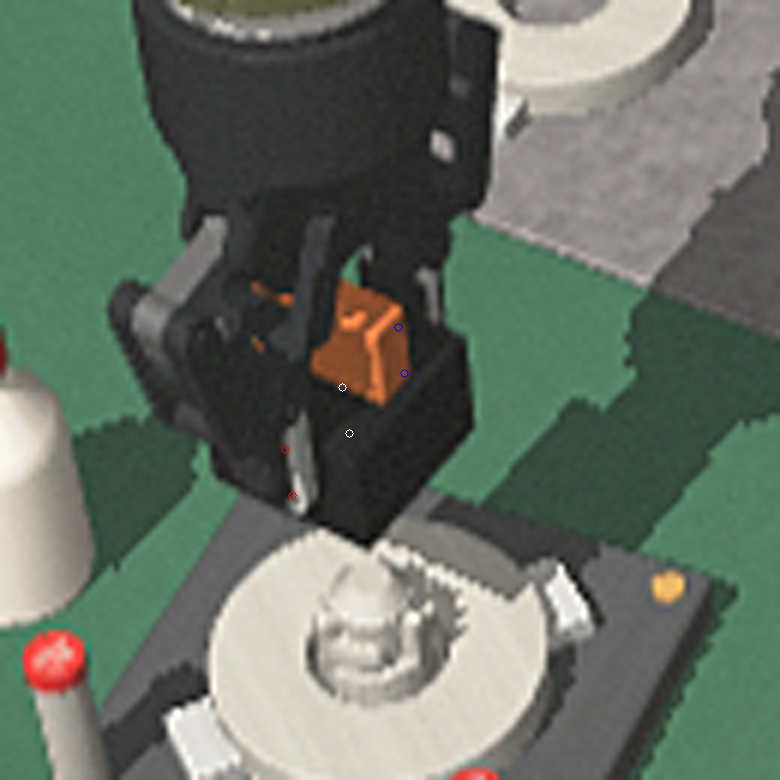

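View pics/o17_top.png

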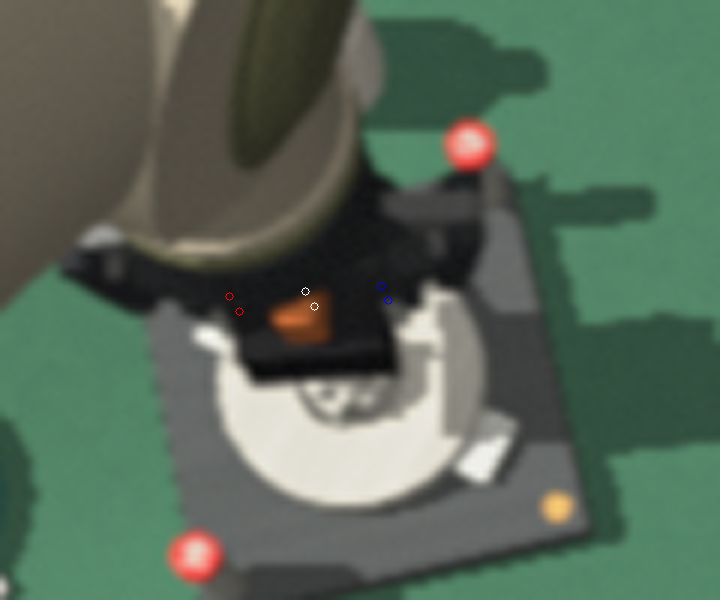

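```bash
python3 - <<'E'
from h import *
T=np.array([560.4,154.8,117.7])
for n,P_ in(("side",[(252,291.3),(268.7,269.2)]),("top",[(232.2,233.7),(256.2,231.7)])):
    pr=proj(n,T+np.array([[-26,26,0],[-26,-26,0]]));print(n,"pred",pr.round(1),"meas",P_)
    for q in P_: print(pix(n,*q,117.7).round(1))
    print("stud pred", proj(n,[[557.1,156.1,70],[557.1,156.1,38]]).round(1))
E
python3 - <<'E'
import sys;sys.path.insert(0,'.')
from h import *
s=cv2.imread("pics/side0.png");t=cv2.imread("pics/top0.png")
crop(s,225,275,280,325,14,"pics/d1.png");crop(t,220,205,275,260,14,"pics/d2.png")
E
```

```text
side pred [[251.9 293.3]
 [270.2 272.5]] meas [(252, 291.3), (268.7, 269.2)]
[536.6 177.3 117.7]
[540.8 124.  117.7]
stud pred [[252.  296.1]
 [253.5 307.7]]
top pred [[230.7 234.8]
 [255.5 233.1]] meas [(232.2, 233.7), (256.2, 231.7)]
[536.6 177.6 117.7]
[537.3 127.2 117.7]
stud pred [[245.4 229.1]
 [247.5 232.6]]
```

View pics/d1.png

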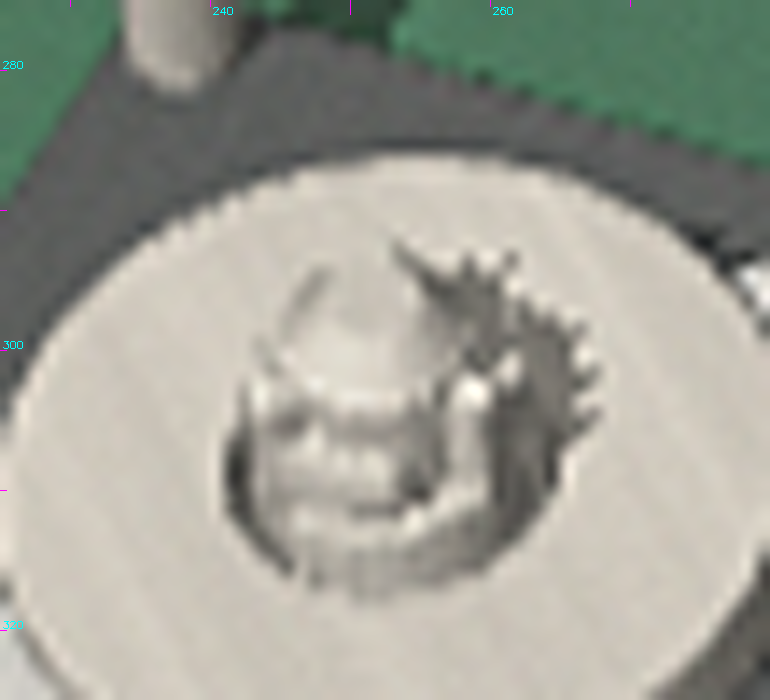

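View pics/d2.png

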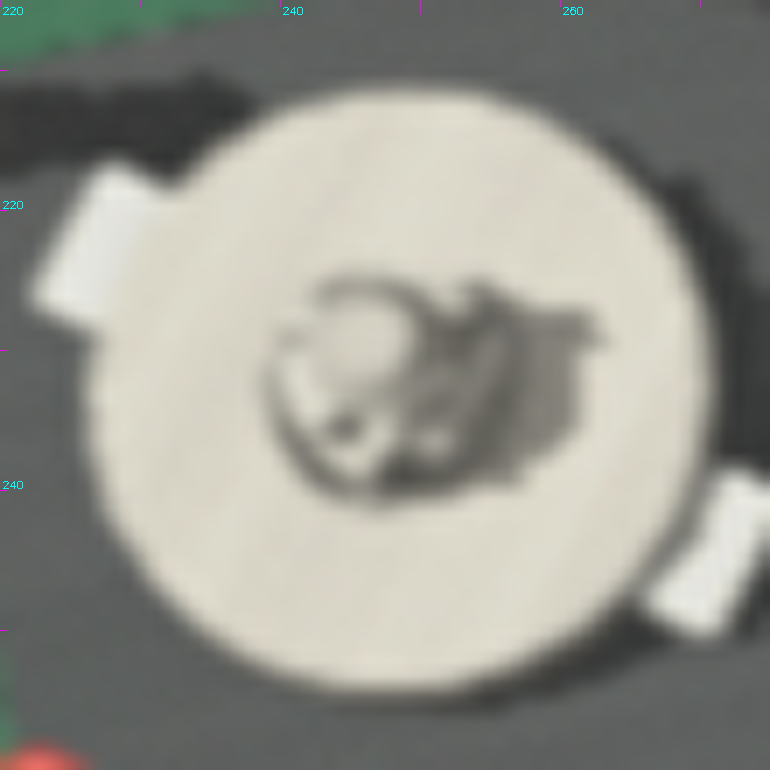

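```bash
python3 - <<'E'
from h import *
print(pix("side",251.3,295.2,70),pix("top",246.1,228.9,70),pix("side",269.0,333.4,80))
E
```

```text
[559.23152097 155.0841302   70.        ] [557.55623822 154.63038296  70.        ] [483.17108858 210.62939175  80.        ]
```

Emit:
{"fn": "servo_tool", "kwargs": {"targets": [{"x":-0.44,"y":-0.17,"z":1.2,"rx":0,"ry":0,"rz":0,"fingers":4.5},{"x":0,"y":0,"z":1.2,"rx":0,"ry":0,"rz":0,"fingers":4.5},{"x":0,"y":0,"z":1.0,"rx":0,"ry":0,"rz":0,"fingers":4.5},{"x":0,"y":0,"z":0,"rx":0,"ry":0,"rz":0,"fingers":4.5}]}}

```text
time: 20.25
tcp_pos: [556.5, 156.7, 70.3]
tool_rot: [1.0, 0.002, 0.0, -0.003]
ft_force: [-0.5, 0.7, -4.6]
gripper_width: 0.596
```

```bash
python3 - <<'E'
from h import *
over("o18",26,zs=(-45,-26),boxes=((190,170,310,270),(200,235,310,335)),k=7)
E
```

```text
t 20.25 q [-0.805  0.72   0.682  2.08  -0.805  0.622 -1.123] tcp [556.5 156.7  70.3] f [-0.5  0.7 -4.6] m [-0.02 -0.04  0.04] g 0.596
[[ 1.     0.005  0.001]
 [ 0.005 -1.     0.006]
 [ 0.001 -0.006 -1.   ]]
```

View pics/o18_side.png

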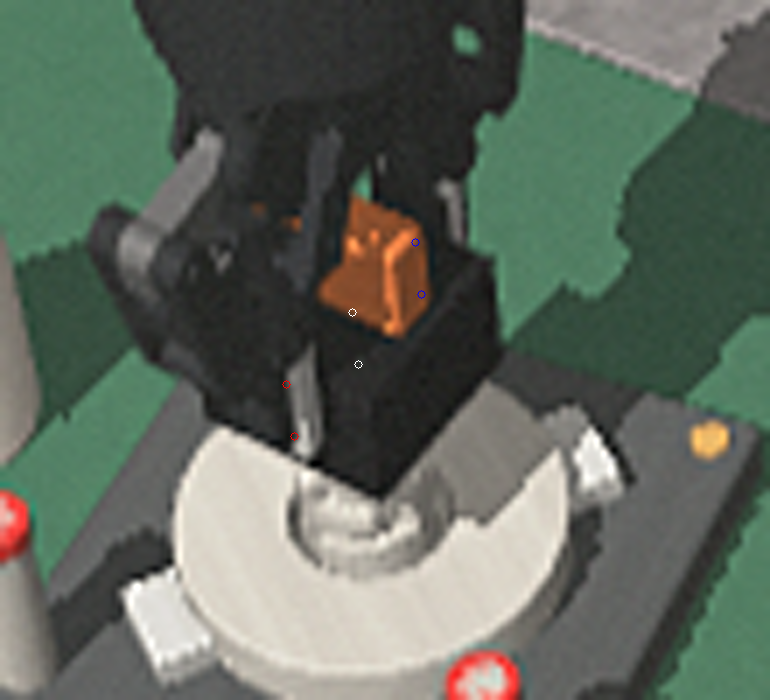

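View pics/o18_top.png

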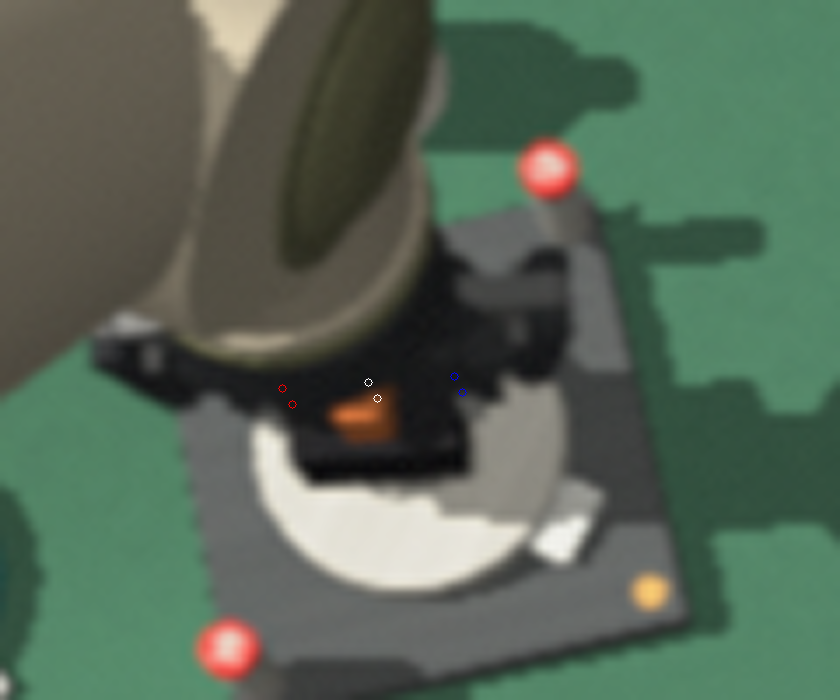

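```bash
python3 - <<'E'
from h import *
for n,q in(("side",(254.3,306.1)),("side",(271.1,285.3)),("top",(234.6,239.3)),("top",(256.9,237.4))): print(n,pix(n,*q,84.6).round(1))
E
```

```text
side [533.3 180.4  84.6]
side [534.9 129.1  84.6]
top [532.3 178.3  84.6]
top [533.1 130.1  84.6]
```

Emit:
{"fn": "servo_tool", "kwargs": {"targets": [{"x":-0.1,"y":-0.03,"z":0.8,"rx":0,"ry":0,"rz":0,"fingers":4.5},{"x":0,"y":0,"z":0.8,"rx":0,"ry":0,"rz":0,"fingers":4.5},{"x":0,"y":0,"z":0.4,"rx":0,"ry":0,"rz":0,"fingers":4.5},{"x":0,"y":0,"z":0,"rx":0,"ry":0,"rz":0,"fingers":4.5}]}}

```text
time: 20.85
tcp_pos: [555.7, 157.3, 50.8]
tool_rot: [1.0, 0.002, 0.001, -0.003]
ft_force: [-0.3, -0.1, -5.3]
gripper_width: 0.598
```

Emit:
{"fn": "servo_tool", "kwargs": {"targets": [{"x":0,"y":0,"z":0.3,"rx":0,"ry":0,"rz":0,"fingers":4.5},{"x":0,"y":0,"z":0.2,"rx":0,"ry":0,"rz":0,"fingers":4.5},{"x":0,"y":0,"z":0,"rx":0,"ry":0,"rz":0,"fingers":4.5}]}}

```text
time: 21.22
tcp_pos: [555.9, 157.4, 46.1]
tool_rot: [1.0, 0.002, 0.001, -0.003]
ft_force: [0.2, -0.8, -5.0]
gripper_width: 0.598
```

Emit:
{"fn": "servo_tool", "kwargs": {"targets": [{"x":0,"y":0,"z":0.3,"rx":0,"ry":0,"rz":0,"fingers":4.5},{"x":0,"y":0,"z":0,"rx":0,"ry":0,"rz":0,"fingers":4.5}]}}

```text
time: 21.48
tcp_pos: [556.2, 157.3, 43.1]
tool_rot: [1.0, 0.002, 0.001, -0.003]
ft_force: [1.9, -0.4, -6.4]
gripper_width: 0.596
```

Emit:
{"fn": "servo_tool", "kwargs": {"targets": [{"x":0,"y":0,"z":0.3,"rx":0,"ry":0,"rz":0,"fingers":4.5},{"x":0,"y":0,"z":0,"rx":0,"ry":0,"rz":0,"fingers":4.5}]}}

```text
time: 21.72
tcp_pos: [556.3, 157.2, 40.1]
tool_rot: [1.0, 0.002, 0.001, -0.003]
ft_force: [2.3, -1.3, -6.0]
gripper_width: 0.599
```

Emit:
{"fn": "servo_tool", "kwargs": {"targets": [{"x":0,"y":0,"z":0.3,"rx":0,"ry":0,"rz":0,"fingers":4.5},{"x":0,"y":0,"z":0,"rx":0,"ry":0,"rz":0,"fingers":4.5}]}}

```text
time: 21.98
tcp_pos: [556.4, 157.2, 37.3]
tool_rot: [1.0, 0.002, 0.001, -0.003]
ft_force: [2.6, -2.4, -3.6]
gripper_width: 0.597
```

Emit:
{"fn": "servo_tool", "kwargs": {"targets": [{"x":0.06,"y":0.05,"z":0.25,"rx":0,"ry":0,"rz":0,"fingers":4.5},{"x":0,"y":0,"z":0,"rx":0,"ry":0,"rz":0,"fingers":4.5}]}}

```text
time: 22.22
tcp_pos: [556.6, 157.3, 36.8]
tool_rot: [1.0, 0.002, 0.001, -0.005]
ft_force: [-6.5, -1.3, 27.3]
gripper_width: 0.601
```

Emit:
{"fn": "servo_tool", "kwargs": {"targets": [{"x":0,"y":0,"z":-0.1,"rx":0,"ry":0,"rz":-3,"fingers":4.5},{"x":0,"y":0,"z":0,"rx":0,"ry":0,"rz":-3,"fingers":4.5}]}}

```text
time: 22.48
tcp_pos: [556.7, 157.1, 37.0]
tool_rot: [0.998, 0.055, 0.002, -0.004]
ft_force: [-3.2, -1.7, 14.5]
gripper_width: 0.597
```

```bash
python3 - <<'E'
from h import *
st()
E
```

```text
t 22.475 q [-0.747  0.75   0.587  2.094 -0.839  0.542 -0.995] tcp [556.7 157.1  37. ] f [-3.2 -1.7 14.5] m [-0.37  0.48 -0.21] g 0.597
[[ 0.994  0.11   0.003]
 [ 0.11  -0.994  0.008]
 [ 0.004 -0.007 -1.   ]]
```

Emit:
{"fn": "servo_tool", "kwargs": {"targets": [{"x":0,"y":0,"z":0,"rx":0,"ry":0,"rz":-5,"fingers":4.5},{"x":0,"y":0,"z":0,"rx":0,"ry":0,"rz":-5,"fingers":4.5}]}}

```text
time: 22.72
tcp_pos: [556.7, 157.1, 36.8]
tool_rot: [0.99, 0.143, 0.002, -0.003]
ft_force: [-1.3, -2.0, 10.2]
gripper_width: 0.599
```

Emit:
{"fn": "servo_tool", "kwargs": {"targets": [{"x":0,"y":0,"z":0,"rx":0,"ry":0,"rz":-5,"fingers":4.5},{"x":0,"y":0,"z":0,"rx":0,"ry":0,"rz":-5,"fingers":4.5}]}}

```text
time: 22.98
tcp_pos: [556.3, 156.3, 36.0]
tool_rot: [0.974, 0.228, 0.002, -0.003]
ft_force: [1.2, -4.0, -4.6]
gripper_width: 0.595
```

```bash
python3 - <<'E'
from h import *
st()
E
```

```text
t 22.975 q [-0.691  0.726  0.493  2.091 -0.733  0.497 -0.75 ] tcp [556.3 156.3  36. ] f [ 1.2 -4.  -4.6] m [-0.91 -0.32 -0.04] g 0.595
[[ 0.896  0.445  0.002]
 [ 0.445 -0.896  0.006]
 [ 0.004 -0.004 -1.   ]]
```

Emit:
{"fn": "servo_tool", "kwargs": {"targets": [{"x":0,"y":0,"z":0.2,"rx":0,"ry":0,"rz":0,"fingers":4.5},{"x":0,"y":0,"z":0.1,"rx":0,"ry":0,"rz":0,"fingers":4.5}]}}

```text
time: 23.22
tcp_pos: [556.8, 156.8, 32.5]
tool_rot: [0.974, 0.226, 0.002, -0.003]
ft_force: [2.5, -1.7, -2.6]
gripper_width: 0.596
```

```bash
python3 - <<'E'
from h import *
st()
E
```

```text
t 23.225 q [-0.688  0.731  0.488  2.091 -0.74   0.491 -0.749] tcp [556.8 156.8  32.5] f [ 2.5 -1.7 -2.6] m [-0.69 -0.55 -0.06] g 0.596
[[ 0.898  0.441  0.003]
 [ 0.441 -0.898  0.006]
 [ 0.005 -0.004 -1.   ]]
```

Emit:
{"fn": "servo_tool", "kwargs": {"targets": [{"x":0,"y":0,"z":0.2,"rx":0,"ry":0,"rz":0,"fingers":4.5},{"x":0,"y":0,"z":0.2,"rx":0,"ry":0,"rz":0,"fingers":4.5}]}}

```text
time: 23.48
tcp_pos: [556.9, 156.8, 28.5]
tool_rot: [0.974, 0.227, 0.002, -0.002]
ft_force: [2.4, -3.2, -2.6]
gripper_width: 0.598
```

Emit:
{"fn": "servo_tool", "kwargs": {"targets": [{"x":0,"y":0,"z":0.15,"rx":0,"ry":0,"rz":0,"fingers":4.5},{"x":0,"y":0,"z":0,"rx":0,"ry":0,"rz":0,"fingers":4.5}]}}

```text
time: 23.72
tcp_pos: [556.9, 156.9, 27.5]
tool_rot: [0.974, 0.227, 0.002, -0.003]
ft_force: [2.1, -3.9, 2.2]
gripper_width: 0.597
```

```bash
python3 - <<'E'
from h import *
st()
E
```

```text
t 23.725 q [-0.681  0.737  0.477  2.093 -0.747  0.48  -0.741] tcp [556.9 156.9  27.5] f [ 2.1 -3.9  2.2] m [-0.84 -0.57  0.01] g 0.597
[[ 0.897  0.442  0.003]
 [ 0.442 -0.897  0.006]
 [ 0.005 -0.004 -1.   ]]
```

Emit:
{"fn": "servo_tool", "kwargs": {"targets": [{"x":0,"y":0,"z":0,"rx":0,"ry":0,"rz":5,"fingers":4.5},{"x":0,"y":0,"z":0,"rx":0,"ry":0,"rz":5,"fingers":4.5}]}}

```text
time: 23.98
tcp_pos: [557.0, 157.3, 27.4]
tool_rot: [0.99, 0.14, 0.002, -0.003]
ft_force: [3.6, -2.8, -0.7]
gripper_width: 0.597
```

```bash
python3 - <<'E'
from h import *
st()
E
```

```text
t 23.975 q [-0.709  0.75   0.524  2.095 -0.804  0.501 -0.862] tcp [557.  157.3  27.4] f [ 3.6 -2.8 -0.7] m [-0.7  -0.83  0.06] g 0.597
[[ 0.961  0.278  0.003]
 [ 0.278 -0.961  0.007]
 [ 0.005 -0.006 -1.   ]]
```

Emit:
{"fn": "servo_tool", "kwargs": {"targets": [{"x":0,"y":0,"z":0.02,"rx":0,"ry":0,"rz":5,"fingers":4.5},{"x":0,"y":0,"z":0.04,"rx":0,"ry":0,"rz":5,"fingers":4.5}]}}

```text
time: 24.22
tcp_pos: [557.2, 157.4, 26.7]
tool_rot: [0.999, 0.053, 0.002, -0.003]
ft_force: [2.8, -2.3, -0.1]
gripper_width: 0.602
```

```bash
python3 - <<'E'
from h import *
st()
E
```

```text
t 24.225 q [-0.737  0.764  0.57   2.096 -0.857  0.524 -0.984] tcp [557.2 157.4  26.7] f [ 2.8 -2.3 -0.1] m [-0.57 -0.86  0.04] g 0.602
[[ 0.994  0.107  0.003]
 [ 0.107 -0.994  0.007]
 [ 0.004 -0.006 -1.   ]]
```

Emit:
{"fn": "servo_tool", "kwargs": {"targets": [{"x":0,"y":0,"z":0.035,"rx":0,"ry":0,"rz":5,"fingers":4.5},{"x":0,"y":0,"z":0.035,"rx":0,"ry":0,"rz":5,"fingers":4.5}]}}

```text
time: 24.48
tcp_pos: [557.1, 157.8, 26.0]
tool_rot: [0.999, -0.034, 0.001, -0.004]
ft_force: [3.6, -1.4, 0.0]
gripper_width: 0.598
```

```bash
python3 - <<'E'
from h import *
st()
E
```

```text
t 24.475 q [-0.763  0.779  0.615  2.098 -0.908  0.548 -1.108] tcp [557.1 157.8  26. ] f [ 3.6 -1.4  0. ] m [-0.36 -0.76  0.1 ] g 0.598
[[ 0.998 -0.067  0.003]
 [-0.067 -0.998  0.007]
 [ 0.003 -0.007 -1.   ]]
```

Emit:
{"fn": "servo_tool", "kwargs": {"targets": [{"x":0,"y":0,"z":0.035,"rx":0,"ry":0,"rz":5,"fingers":4.5},{"x":0,"y":0,"z":0.035,"rx":0,"ry":0,"rz":5,"fingers":4.5}]}}

```text
time: 24.72
tcp_pos: [556.9, 158.0, 25.2]
tool_rot: [0.993, -0.121, 0.001, -0.004]
ft_force: [2.3, -1.1, 0.1]
gripper_width: 0.595
```

```bash
python3 - <<'E'
from h import *
st()
E
```

```text
t 24.725 q [-0.786  0.794  0.656  2.1   -0.951  0.572 -1.24 ] tcp [556.9 158.   25.2] f [ 2.3 -1.1  0.1] m [-0.31 -0.79  0.05] g 0.595
[[ 0.971 -0.239  0.003]
 [-0.239 -0.971  0.007]
 [ 0.001 -0.008 -1.   ]]
```

Emit:
{"fn": "servo_tool", "kwargs": {"targets": [{"x":0,"y":0,"z":0.035,"rx":0,"ry":0,"rz":5,"fingers":4.5},{"x":0,"y":0,"z":0.035,"rx":0,"ry":0,"rz":5,"fingers":4.5}]}}

```text
time: 24.98
tcp_pos: [557.0, 158.0, 24.5]
tool_rot: [0.978, -0.207, 0.001, -0.004]
ft_force: [3.2, -1.1, -0.0]
gripper_width: 0.595
```

```bash
python3 - <<'E'
from h import *
st()
E
```

```text
t 24.975 q [-0.802  0.806  0.685  2.101 -0.98   0.589 -1.385] tcp [557.  158.   24.5] f [ 3.2 -1.1 -0. ] m [-0.28 -0.72  0.01] g 0.595
[[ 0.915 -0.404  0.003]
 [-0.404 -0.915  0.007]
 [-0.    -0.008 -1.   ]]
```

Emit:
{"fn": "servo_tool", "kwargs": {"targets": [{"x":0,"y":0,"z":0.03,"rx":0,"ry":0,"rz":4,"fingers":4.5},{"x":0,"y":0,"z":0.03,"rx":0,"ry":0,"rz":4,"fingers":4.5}]}}

```text
time: 25.22
tcp_pos: [557.1, 158.3, 24.0]
tool_rot: [0.962, -0.274, 0.0, -0.004]
ft_force: [3.2, -0.4, -1.3]
gripper_width: 0.596
```

```bash
python3 - <<'E'
from h import *
st()
E
```

```text
t 25.225 q [-0.811  0.813  0.699  2.101 -0.996  0.599 -1.509] tcp [557.1 158.3  24. ] f [ 3.2 -0.4 -1.3] m [-0.37 -0.71  0.09] g 0.596
[[ 0.85  -0.527  0.003]
 [-0.527 -0.85   0.008]
 [-0.001 -0.008 -1.   ]]
```

Turned 58° with no resistance so far, so I switch to small steps.

Emit:
{"fn": "servo_tool", "kwargs": {"targets": [{"x":0,"y":0,"z":0.02,"rx":0,"ry":0,"rz":2,"fingers":4.5},{"x":0,"y":0,"z":0.02,"rx":0,"ry":0,"rz":2,"fingers":4.5}]}}

```text
time: 25.48
tcp_pos: [557.0, 157.8, 23.6]
tool_rot: [0.952, -0.307, 0.0, -0.004]
ft_force: [5.0, 0.1, 2.2]
gripper_width: 0.599
```

```bash
python3 - <<'E'
from h import *
st()
E
```

```text
t 25.475 q [-0.813  0.815  0.704  2.102 -1.001  0.601 -1.572] tcp [557.  157.8  23.6] f [5.  0.1 2.2] m [ 0.13 -0.94  0.2 ] g 0.599
[[ 0.812 -0.584  0.003]
 [-0.584 -0.812  0.007]
 [-0.002 -0.007 -1.   ]]
```

Emit:
{"fn": "servo_tool", "kwargs": {"targets": [{"x":0,"y":0,"z":0.01,"rx":0,"ry":0,"rz":2,"fingers":4.5},{"x":0,"y":0,"z":0.01,"rx":0,"ry":0,"rz":1,"fingers":4.5}]}}

```text
time: 25.72
tcp_pos: [557.3, 157.7, 23.6]
tool_rot: [0.943, -0.331, 0.0, -0.004]
ft_force: [4.6, 1.5, 4.9]
gripper_width: 0.594
```

```bash
python3 - <<'E'
from h import *
st()
E
```

```text
t 25.725 q [-0.814  0.817  0.708  2.102 -1.005  0.603 -1.62 ] tcp [557.3 157.7  23.6] f [4.6 1.5 4.9] m [ 0.3  -1.07  0.77] g 0.594
[[ 0.78  -0.625  0.003]
 [-0.625 -0.78   0.007]
 [-0.002 -0.007 -1.   ]]
```

Emit:
{"fn": "servo_tool", "kwargs": {"targets": [{"x":0,"y":0,"z":0,"rx":0,"ry":0,"rz":1,"fingers":4.5},{"x":0,"y":0,"z":0,"rx":0,"ry":0,"rz":0,"fingers":4.5}]}}

```text
time: 25.98
tcp_pos: [557.3, 157.7, 23.6]
tool_rot: [0.941, -0.339, 0.0, -0.004]
ft_force: [5.0, 1.6, 4.1]
gripper_width: 0.601
```

```bash
python3 - <<'E'
from h import *
st()
over("o20",26,zs=(-45,-26),boxes=((190,170,310,270),(200,235,310,335)),k=7)
E
```

```text
t 25.975 q [-0.815  0.817  0.709  2.102 -1.005  0.604 -1.636] tcp [557.3 157.7  23.6] f [5.  1.6 4.1] m [ 0.18 -1.13  0.88] g 0.601
[[ 0.77  -0.638  0.003]
 [-0.638 -0.77   0.007]
 [-0.002 -0.007 -1.   ]]
t 25.975 q [-0.815  0.817  0.709  2.102 -1.005  0.604 -1.636] tcp [557.3 157.7  23.6] f [5.  1.6 4.1] m [ 0.18 -1.13  0.88] g 0.601
[[ 0.77  -0.638  0.003]
 [-0.638 -0.77   0.007]
 [-0.002 -0.007 -1.   ]]
```

View pics/o20_side.png

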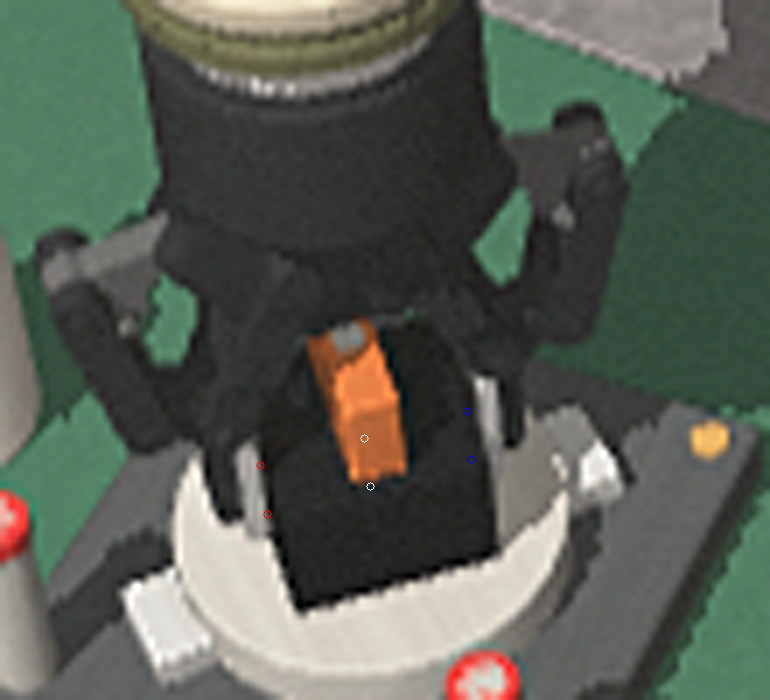

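Emit:
{"fn": "servo_tool", "kwargs": {"targets": [{"x":0,"y":0,"z":0.01,"rx":0,"ry":0,"rz":1.5,"fingers":4.5},{"x":0,"y":0,"z":0,"rx":0,"ry":0,"rz":0,"fingers":4.5}]}}

```text
time: 26.32
tcp_pos: [557.4, 157.8, 23.6]
tool_rot: [0.936, -0.351, 0.0, -0.004]
ft_force: [5.0, 1.0, 5.9]
gripper_width: 0.599
```

```bash
python3 - <<'E'
from h import *
st()
E
```

```text
t 26.325 q [-0.816  0.818  0.71   2.102 -1.006  0.605 -1.66 ] tcp [557.4 157.8  23.6] f [5.  1.  5.9] m [ 0.22 -1.13  1.32] g 0.599
[[ 0.754 -0.657  0.003]
 [-0.657 -0.754  0.007]
 [-0.002 -0.007 -1.   ]]
```

Emit:
{"fn": "servo_tool", "kwargs": {"targets": [{"x":0,"y":0,"z":0,"rx":0,"ry":0,"rz":1.5,"fingers":4.5},{"x":0,"y":0,"z":0,"rx":0,"ry":0,"rz":0,"fingers":4.5}]}}

```text
time: 26.58
tcp_pos: [557.4, 157.8, 23.6]
tool_rot: [0.932, -0.362, 0.0, -0.004]
ft_force: [5.2, 0.3, 4.7]
gripper_width: 0.596
```

```bash
python3 - <<'E'
from h import *
st()
E
```

```text
t 26.575 q [-0.817  0.818  0.712  2.101 -1.007  0.606 -1.684] tcp [557.4 157.8  23.6] f [5.2 0.3 4.7] m [ 0.09 -1.09  1.87] g 0.596
[[ 0.737 -0.675  0.003]
 [-0.675 -0.737  0.006]
 [-0.002 -0.007 -1.   ]]
```

Torque rises linearly to 1.9 N m while z stays at 23.6, which is the hard stop after about 64° of turning. I back off the elastic wind-up and then release.

Emit:
{"fn": "servo_tool", "kwargs": {"targets": [{"x":0,"y":0,"z":0,"rx":0,"ry":0,"rz":-2.3,"fingers":4.5},{"x":0,"y":0,"z":0,"rx":0,"ry":0,"rz":-2,"fingers":4.5},{"x":0,"y":0,"z":0,"rx":0,"ry":0,"rz":0,"fingers":4.5}]}}

```text
time: 26.95
tcp_pos: [557.2, 157.7, 23.6]
tool_rot: [0.944, -0.329, 0.0, -0.004]
ft_force: [4.6, 1.7, 5.5]
gripper_width: 0.596
```

```bash
python3 - <<'E'
from h import *
st()
E
```

```text
t 26.95 q [-0.806  0.811  0.693  2.101 -0.992  0.594 -1.628] tcp [557.2 157.7  23.6] f [4.6 1.7 5.5] m [ 0.39 -1.06  0.64] g 0.596
[[ 0.784 -0.621  0.003]
 [-0.621 -0.784  0.007]
 [-0.002 -0.008 -1.   ]]
```

Emit:
{"fn": "servo_tool", "kwargs": {"targets": [{"x":0,"y":0,"z":0,"rx":0,"ry":0,"rz":0,"fingers":5.6},{"x":0,"y":0,"z":0,"rx":0,"ry":0,"rz":0,"fingers":6.4},{"x":0,"y":0,"z":0,"rx":0,"ry":0,"rz":0,"fingers":6.4},{"x":0,"y":0,"z":0,"rx":0,"ry":0,"rz":0,"fingers":6.4}]}}

```text
time: 27.45
tcp_pos: [556.2, 157.0, 23.0]
tool_rot: [0.944, -0.329, -0.0, -0.003]
ft_force: [-0.1, 0.1, -0.0]
gripper_width: 0.747
```

```bash
python3 - <<'E'
from h import *
over("o21",26,zs=(-45,-26),boxes=((190,170,310,270),(200,235,310,335)),k=7)
E
```

```text
t 27.45 q [-0.806  0.812  0.693  2.103 -0.991  0.594 -1.628] tcp [556.2 157.   23. ] f [-0.1  0.1 -0. ] m [-0.06  0.   -0.01] g 0.747
[[ 0.783 -0.622  0.001]
 [-0.622 -0.783  0.006]
 [-0.003 -0.006 -1.   ]]
```

View pics/o21_side.png

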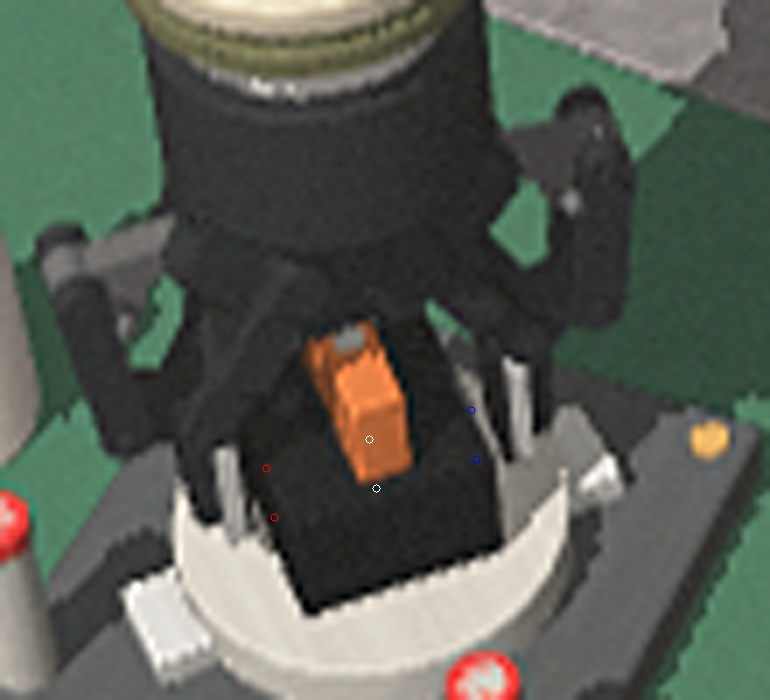

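Emit:
{"fn": "servo_tool", "kwargs": {"targets": [{"x":0,"y":0,"z":-1.0,"rx":0,"ry":0,"rz":0,"fingers":6.4},{"x":0,"y":0,"z":-3.0,"rx":0,"ry":0,"rz":0,"fingers":6.4},{"x":0,"y":0,"z":-5.0,"rx":0,"ry":0,"rz":0,"fingers":6.4},{"x":0,"y":0,"z":-5.0,"rx":0,"ry":0,"rz":0,"fingers":6.4}]}}

```text
time: 28.05
tcp_pos: [555.9, 155.8, 165.1]
tool_rot: [0.944, -0.329, -0.0, -0.003]
ft_force: [0.5, 0.3, 0.3]
gripper_width: 0.75
```

```bash
python3 - <<'E'
from h import *
goto([480,-150,170])
E
```

```text
t 28.05 q [-0.962  0.652  0.944  2.022 -0.727  0.841 -1.838] tcp [555.9 155.8 165.1] f [0.5 0.3 0.3] m [ 0.06 -0.04 -0.01] g 0.75
[[ 0.783 -0.622  0.002]
 [-0.622 -0.783  0.006]
 [-0.002 -0.005 -1.   ]]
shift cm [13.07 28.67 -0.68]
```

Emit:
{"fn": "servo_tool", "kwargs": {"targets": [{"x":2.2,"y":4.8,"z":-0.5,"rx":0,"ry":0,"rz":-3,"fingers":6.4},{"x":2.2,"y":4.8,"z":0,"rx":0,"ry":0,"rz":-3,"fingers":6.4},{"x":2.2,"y":4.8,"z":0,"rx":0,"ry":0,"rz":-3,"fingers":6.4},{"x":2.2,"y":4.8,"z":0,"rx":0,"ry":0,"rz":-3,"fingers":6.4},{"x":2.2,"y":4.8,"z":0,"rx":0,"ry":0,"rz":0,"fingers":6.4}]}}

```text
time: 28.68
tcp_pos: [520.1, -106.3, 167.3]
tool_rot: [0.974, -0.228, 0.001, -0.004]
ft_force: [1.9, -0.3, -0.8]
gripper_width: 0.749
```

```bash
python3 - <<'E'
from h import *
st()
for n,b,k in(("side",(190,240,320,370),6),("top",(200,180,300,280),7)):
    img=cv2.cvtColor(viewer.camera(n),cv2.COLOR_RGB2BGR);cv2.imwrite(f"pics/f_{n}_full.png",img);crop(img,*b,k if n=="side" else 6,f"pics/f_{n}.png")
E
```

```text
t 28.675 q [-0.464  0.549  0.842  2.117 -0.628  0.74  -1.242] tcp [ 520.1 -106.3  167.3] f [ 1.9 -0.3 -0.8] m [-0.01 -0.05  0.04] g 0.749
[[ 0.896 -0.445  0.003]
 [-0.445 -0.896  0.007]
 [-0.    -0.007 -1.   ]]
```

View pics/f_side.png

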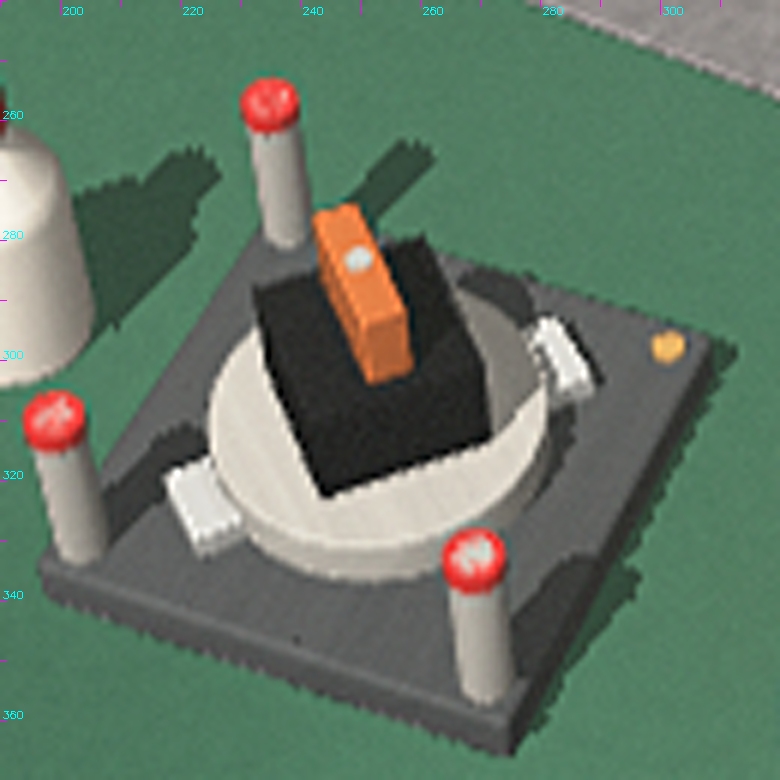

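View pics/f_top.png

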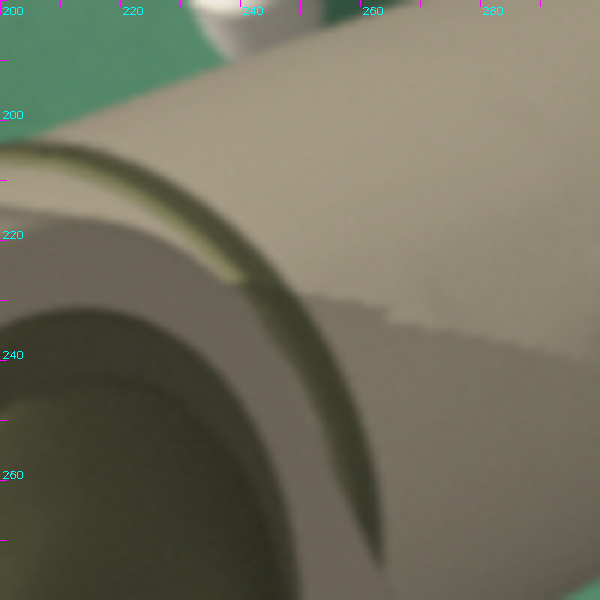

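View pics/f_side_full.png

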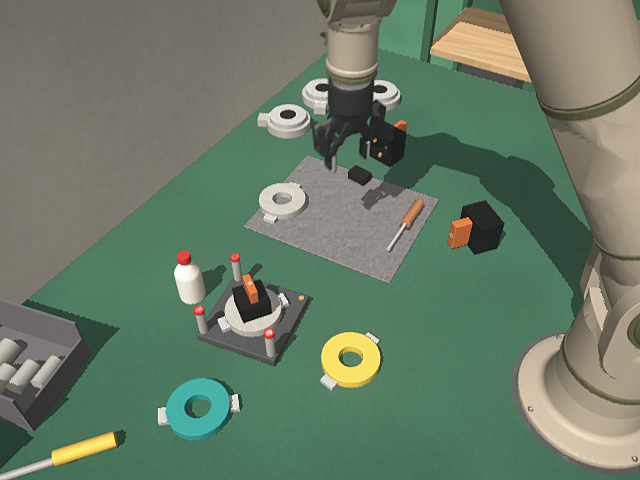

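```bash
python3 - <<'E'
from h import *
P2=lambda x,y:(190+x/6,240+y/6)
print("dot",pix("side",*P2(358,260),104).round(1))
a,b=pix("side",*P2(325,498),38),pix("side",*P2(490,440),38);d=b-a
print(a.round(1),b.round(1),np.linalg.norm(d),np.degrees(np.arctan2(d[1],d[0])))
q=[pix("side",*P2(*c),104) for c in((315,217),(352,205),(407,308),(368,320))]
for i,j in((0,3),(1,2)): e=q[j]-q[i];print(np.linalg.norm(e),np.degrees(np.arctan2(e[1],e[0])))
print(np.mean(q,0))
i0=cv2.imread("pics/side0.png").astype(int);i1=cv2.imread("pics/f_side_full.png").astype(int)
# flange & bystander motion: shift of lug/posts patches
for nm,(u0,v0,u1,v1) in dict(lugL=(215,312,232,335),lugR=(276,290,292,310),spare=(255,178,309,224),oiler=(170,248,207,308),scr=(385,198,428,255),block=(345,163,374,186),post=(260,325,278,360)).items():
    t=i0[v0:v1,u0:u1].astype(np.uint8);w=i1[v0-6:v1+6,u0-6:u1+6].astype(np.uint8)
    r=cv2.matchTemplate(w,t,cv2.TM_CCOEFF_NORMED);print(nm,np.array(np.unravel_index(r.argmax(),r.shape))-6,r.max().round(3))
E
```

```text
dot [557.7 156.8 104. ]
[551.5 191.3  38. ] [522.9 150.1  38. ] 50.186707755976315 -124.78176562795808
41.53458272903471 146.82791841489066
41.89530485304698 147.11962415289332
[556.8278877  156.98632145 104.        ]
lugL [0 0] 0.999
lugR [0 0] 0.876
spare [0 0] 0.999
oiler [0 0] 0.999
scr [0 0] 0.997
block [0 0] 0.997
post [0 0] 0.998
```

```bash
python3 - <<'E'
from h import *
for nm in("o20","o21"):
    img=cv2.imread(f"pics/{nm}_side_full.png");crop(img,225,270,285,325,13,f"pics/{nm}z.png")
crop(cv2.imread("pics/f_side_full.png"),225,270,285,325,13,"pics/fz.png")
E
```

```text
(no output)
```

View pics/o20z.png

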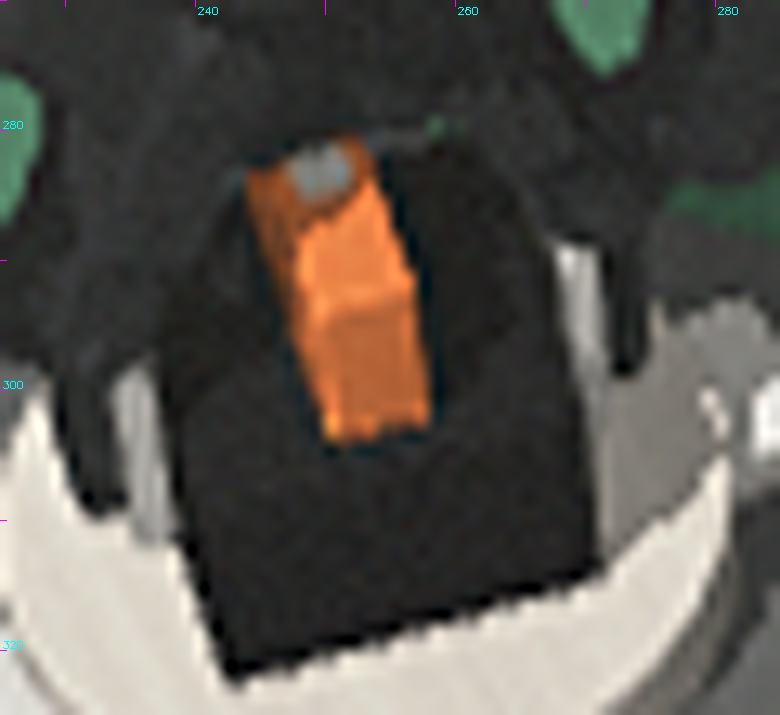

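View pics/o21z.png

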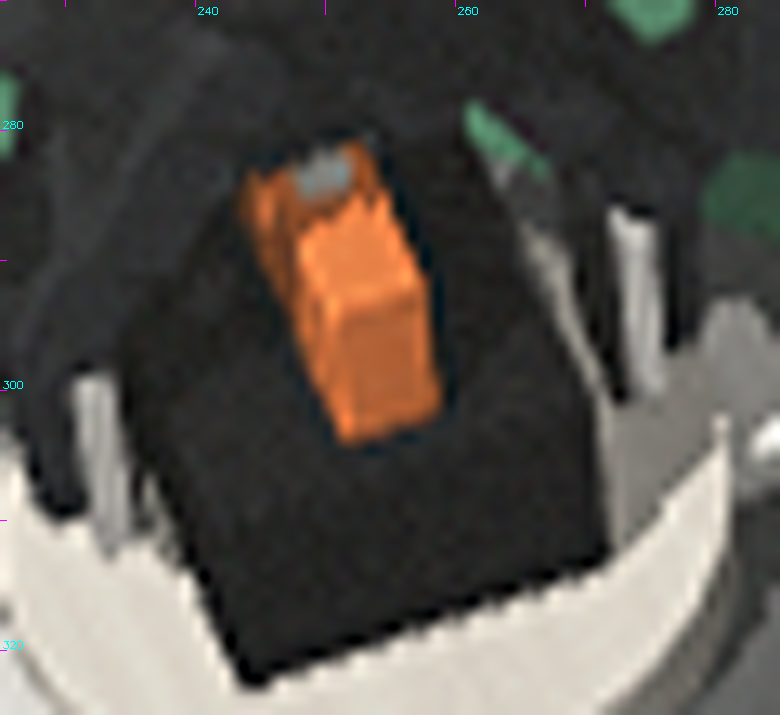

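View pics/fz.png

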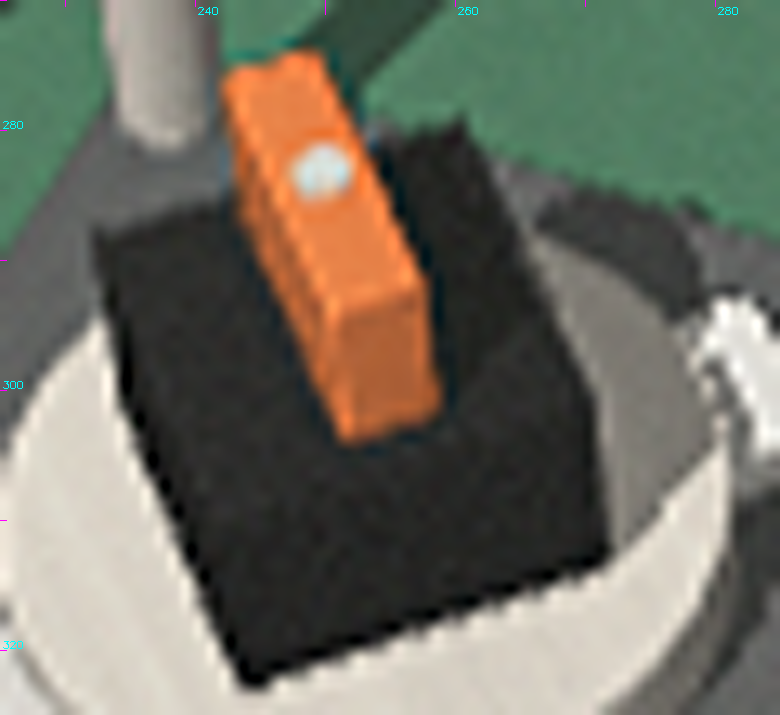

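```bash
python3 - <<'E'
from h import *
def yaw(c,z=38):
    p=[pix("side",225+x/13,270+y/13,z) for x,y in c];d=p[1]-p[0];return np.degrees(np.arctan2(d[1],d[0])),np.linalg.norm(d)
print("o20",yaw(((235,690),(607,570))))
print("o21",yaw(((250,692),(612,556))))
print("f",yaw(((250,692),(612,556))))
# bar end face top edge / bottom edge, z=76 bottom
print("bar o20",yaw(((330,440),(430,415)),76),yaw(((315,325),(413,290)),104))
print("bar f",yaw(((345,442),(440,410)),76),yaw(((340,312),(428,280)),104))
E
```

```text
o20 (np.float64(-126.64103105094937), np.float64(51.6107053276081))
o21 (np.float64(-123.26112495401199), np.float64(51.34638609429157))
f (np.float64(-123.26112495401199), np.float64(51.34638609429157))
bar o20 (np.float64(-131.03789350525574), np.float64(13.242756026274451)) (np.float64(-123.51844426069451), np.float64(13.209748562378058))
bar f (np.float64(-125.1832310133232), np.float64(12.969296214880352)) (np.float64(-123.08571835473899), np.float64(11.922439849881528))
```

Comparing crops, the nut turned back about 3.5° (roughly 0.25 mm of lift) during release, because the arm was 1 mm off axis. I'll go back, re-centre on the axis, turn it home again and release without load.

```bash
python3 - <<'E'
from h import *
goto([557.2,157.7,165])
E
```

```text
t 28.775 q [-0.459  0.549  0.846  2.116 -0.627  0.739 -1.243] tcp [ 519.8 -111.3  168.1] f [0.3 1.  0. ] m [ 0.06  0.01 -0.01] g 0.754
[[ 0.892 -0.453  0.005]
 [-0.453 -0.892  0.004]
 [ 0.003 -0.005 -1.   ]]
shift cm [ -8.85 -25.68   0.42]
```

Emit:
{"fn": "servo_tool", "kwargs": {"targets": [{"x":-1.8,"y":-5.1,"z":0,"rx":0,"ry":0,"rz":0,"fingers":6.4},{"x":-1.8,"y":-5.1,"z":0,"rx":0,"ry":0,"rz":0,"fingers":6.4},{"x":-1.8,"y":-5.1,"z":0,"rx":0,"ry":0,"rz":0,"fingers":6.4},{"x":-1.7,"y":-5.1,"z":0,"rx":0,"ry":0,"rz":0,"fingers":6.4},{"x":-1.7,"y":-5.2,"z":0,"rx":0,"ry":0,"rz":7,"fingers":6.4}]}}

```text
time: 29.4
tcp_pos: [555.4, 166.0, 169.0]
tool_rot: [0.957, -0.289, 0.0, -0.004]
ft_force: [0.6, -0.2, -0.2]
gripper_width: 0.75
```

Emit:
{"fn": "servo_tool", "kwargs": {"targets": [{"x":0,"y":0,"z":0,"rx":0,"ry":0,"rz":0,"fingers":6.8}]}}

```text
time: 29.52
tcp_pos: [555.2, 169.6, 167.7]
tool_rot: [0.959, -0.284, -0.0, -0.003]
ft_force: [-0.6, -0.7, -0.1]
gripper_width: 0.796
```

```bash
python3 - <<'E'
from h import *
goto([557.2,157.7,165]);s,M=st();m=M.as_matrix();print(np.degrees(np.arctan2(m[1,0],m[0,0])))
E
```

```text
t 29.525 q [-0.973  0.641  0.922  2.012 -0.705  0.839 -1.792] tcp [555.2 169.6 167.7] f [-0.6 -0.7 -0.1] m [-0.06 -0.01 -0.04] g 0.796
[[ 0.838 -0.545  0.001]
 [-0.545 -0.838  0.007]
 [-0.003 -0.006 -1.   ]]
shift cm [0.82 0.89 0.26] 
t 29.525 q [-0.973  0.641  0.922  2.012 -0.705  0.839 -1.792] tcp [555.2 169.6 167.7] f [-0.6 -0.7 -0.1] m [-0.06 -0.01 -0.04] g 0.796
[[ 0.838 -0.545  0.001]
 [-0.545 -0.838  0.007]
 [-0.003 -0.006 -1.   ]]
-33.02645971315365
```

Emit:
{"fn": "servo_tool", "kwargs": {"targets": [{"x":0.82,"y":0.89,"z":0,"rx":0,"ry":0,"rz":1.5,"fingers":6.8},{"x":0,"y":0,"z":2,"rx":0,"ry":0,"rz":0,"fingers":6.8},{"x":0,"y":0,"z":2,"rx":0,"ry":0,"rz":0,"fingers":6.8},{"x":0,"y":0,"z":0,"rx":0,"ry":0,"rz":0,"fingers":6.8}]}}

```text
time: 30.02
tcp_pos: [556.4, 151.2, 126.2]
tool_rot: [0.954, -0.301, -0.001, -0.002]
ft_force: [0.3, -0.2, 0.6]
gripper_width: 0.8
```

```bash
python3 - <<'E'
from h import *
goto([557.2,157.7,24]);s,M=st();m=M.as_matrix();print(np.degrees(np.arctan2(m[1,0],m[0,0])))
E
```

```text
t 30.025 q [-0.903  0.686  0.862  2.051 -0.776  0.766 -1.734] tcp [556.4 151.2 126.2] f [ 0.3 -0.2  0.6] m [0.02 0.03 0.01] g 0.8
[[ 0.819 -0.574 -0.001]
 [-0.574 -0.819  0.005]
 [-0.004 -0.004 -1.   ]]
shift cm [-0.27 -0.54 10.22] 
t 30.025 q [-0.903  0.686  0.862  2.051 -0.776  0.766 -1.734] tcp [556.4 151.2 126.2] f [ 0.3 -0.2  0.6] m [0.02 0.03 0.01] g 0.8
[[ 0.819 -0.574 -0.001]
 [-0.574 -0.819  0.005]
 [-0.004 -0.004 -1.   ]]
-35.00213490180531
```

Emit:
{"fn": "servo_tool", "kwargs": {"targets": [{"x":-0.27,"y":-0.54,"z":1,"rx":0,"ry":0,"rz":0,"fingers":6.4},{"x":0,"y":0,"z":2,"rx":0,"ry":0,"rz":0,"fingers":6.4},{"x":0,"y":0,"z":1,"rx":0,"ry":0,"rz":0,"fingers":6.4},{"x":0,"y":0,"z":0,"rx":0,"ry":0,"rz":0,"fingers":6.4}]}}

```text
time: 30.52
tcp_pos: [558.1, 158.0, 87.2]
tool_rot: [0.954, -0.3, -0.001, -0.003]
ft_force: [0.5, -0.1, 0.4]
gripper_width: 0.75
```

```bash
python3 - <<'E'
from h import *
goto([557.2,157.7,24])
over("r1",26,zs=(-45,-26),boxes=((190,170,310,270),(200,235,310,335)),k=7)
E
```

```text
t 30.525 q [-0.871  0.733  0.796  2.069 -0.848  0.7   -1.688] tcp [558.1 158.   87.2] f [ 0.5 -0.1  0.4] m [-0.04 -0.01 -0.02] g 0.75
[[ 0.82  -0.573  0.001]
 [-0.573 -0.82   0.006]
 [-0.003 -0.005 -1.   ]]
shift cm [-0.04  0.11  6.32] 
t 30.525 q [-0.871  0.733  0.796  2.069 -0.848  0.7   -1.688] tcp [558.1 158.   87.2] f [ 0.5 -0.1  0.4] m [-0.04 -0.01 -0.02] g 0.75
[[ 0.82  -0.573  0.001]
 [-0.573 -0.82   0.006]
 [-0.003 -0.005 -1.   ]]
```

View pics/r1_side.png

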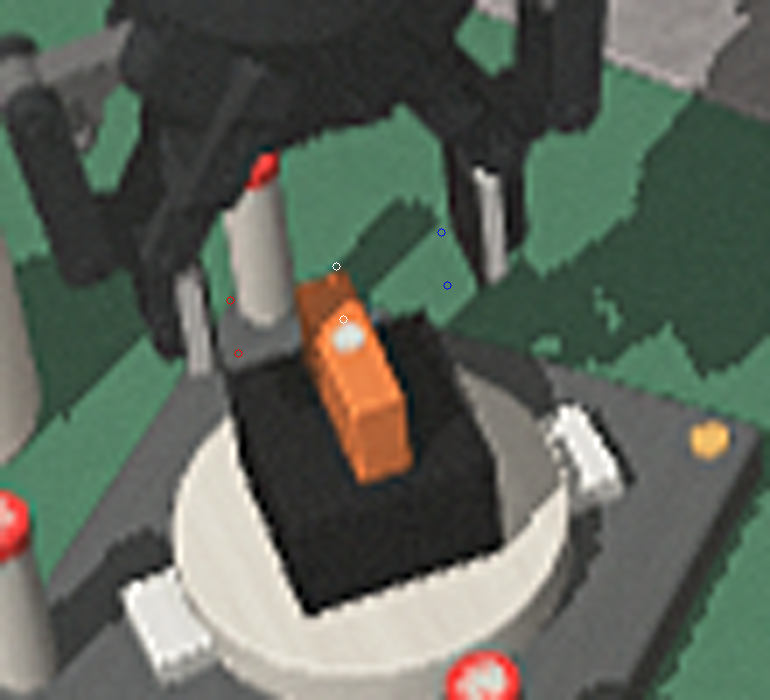

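Centred over the nut with clearance on both sides, so I descend.

Emit:
{"fn": "servo_tool", "kwargs": {"targets": [{"x":0,"y":0.1,"z":1.5,"rx":0,"ry":0,"rz":0,"fingers":6.4},{"x":0,"y":0,"z":1.7,"rx":0,"ry":0,"rz":0,"fingers":6.4},{"x":0,"y":0,"z":1.6,"rx":0,"ry":0,"rz":0,"fingers":6.4},{"x":0,"y":0,"z":1.2,"rx":0,"ry":0,"rz":0,"fingers":6.4},{"x":0,"y":0,"z":0,"rx":0,"ry":0,"rz":0,"fingers":6.4}]}}

```text
time: 31.25
tcp_pos: [557.7, 157.5, 27.1]
tool_rot: [0.954, -0.3, -0.001, -0.003]
ft_force: [-0.5, 0.1, 0.0]
gripper_width: 0.75
```

```bash
python3 - <<'E'
from h import *
goto([557.2,157.7,24])
E
```

```text
t 31.25 q [-0.797  0.799  0.677  2.096 -0.957  0.589 -1.601] tcp [557.7 157.5  27.1] f [-0.5  0.1  0. ] m [-0.01 -0.01 -0.03] g 0.75
[[ 0.82  -0.573  0.001]
 [-0.573 -0.82   0.006]
 [-0.003 -0.005 -1.   ]]
shift cm [-0.05  0.01  0.31]
```

Emit:
{"fn": "servo_tool", "kwargs": {"targets": [{"x":-0.04,"y":0,"z":0,"rx":0,"ry":0,"rz":0,"fingers":4.5},{"x":0,"y":0,"z":0,"rx":0,"ry":0,"rz":0,"fingers":4.5},{"x":0,"y":0,"z":0,"rx":0,"ry":0,"rz":0,"fingers":4.5}], "force": 50}}

```text
time: 31.62
tcp_pos: [558.0, 157.4, 28.6]
tool_rot: [0.954, -0.3, 0.001, -0.003]
ft_force: [-0.4, -3.2, 0.4]
gripper_width: 0.598
```

```bash
python3 - <<'E'
from h import *
st()
E
```

```text
t 31.625 q [-0.799  0.797  0.679  2.097 -0.956  0.588 -1.601] tcp [558.  157.4  28.6] f [-0.4 -3.2  0.4] m [-0.87  0.11  0.1 ] g 0.598
[[ 0.82  -0.573  0.003]
 [-0.573 -0.82   0.006]
 [-0.001 -0.006 -1.   ]]
```

Emit:
{"fn": "servo_tool", "kwargs": {"targets": [{"x":0,"y":0,"z":0,"rx":0,"ry":0,"rz":1.5,"fingers":4.5},{"x":0,"y":0,"z":0,"rx":0,"ry":0,"rz":1,"fingers":4.5}]}}

```text
time: 31.88
tcp_pos: [558.1, 157.4, 28.5]
tool_rot: [0.947, -0.321, 0.0, -0.003]
ft_force: [-1.2, -4.9, 4.0]
gripper_width: 0.597
```

```bash
python3 - <<'E'
from h import *
st()
E
```

```text
t 31.875 q [-0.803  0.8    0.687  2.097 -0.963  0.593 -1.638] tcp [558.1 157.4  28.5] f [-1.2 -4.9  4. ] m [-1.2   0.23  0.54] g 0.597
[[ 0.793 -0.609  0.003]
 [-0.609 -0.793  0.005]
 [-0.001 -0.006 -1.   ]]
```

Emit:
{"fn": "servo_tool", "kwargs": {"targets": [{"x":0,"y":0.0,"z":0,"rx":0,"ry":0,"rz":1.5,"fingers":4.5},{"x":0,"y":0,"z":0,"rx":0,"ry":0,"rz":1.5,"fingers":4.5},{"x":0,"y":0,"z":0,"rx":0,"ry":0,"rz":0,"fingers":4.5}]}}

```text
time: 32.25
tcp_pos: [558.1, 157.4, 28.5]
tool_rot: [0.939, -0.345, 0.0, -0.003]
ft_force: [-0.1, -5.6, 3.5]
gripper_width: 0.595
```

```bash
python3 - <<'E'
from h import *
st()
E
```

```text
t 32.25 q [-0.808  0.803  0.696  2.097 -0.97   0.599 -1.682] tcp [558.1 157.4  28.5] f [-0.1 -5.6  3.5] m [-1.32  0.13  1.31] g 0.595
[[ 0.762 -0.647  0.003]
 [-0.647 -0.762  0.005]
 [-0.001 -0.005 -1.   ]]
```

Emit:
{"fn": "servo_tool", "kwargs": {"targets": [{"x":0.065,"y":0.076,"z":0,"rx":0,"ry":0,"rz":-1,"fingers":4.5},{"x":0,"y":0,"z":0,"rx":0,"ry":0,"rz":-0.5,"fingers":4.5},{"x":0,"y":0,"z":0,"rx":0,"ry":0,"rz":0,"fingers":4.5}]}}

```text
time: 32.62
tcp_pos: [558.1, 157.4, 28.5]
tool_rot: [0.943, -0.333, 0.0, -0.004]
ft_force: [-0.2, -2.6, 5.1]
gripper_width: 0.596
```

```bash
python3 - <<'E'
from h import *
st()
img=cv2.cvtColor(viewer.camera("side"),cv2.COLOR_RGB2BGR);crop(img,225,270,285,325,13,"pics/r2z.png")
E
```

```text
t 32.625 q [-0.803  0.8    0.687  2.097 -0.965  0.594 -1.66 ] tcp [558.1 157.4  28.5] f [-0.2 -2.6  5.1] m [-0.6   0.22  0.72] g 0.596
[[ 0.778 -0.628  0.003]
 [-0.628 -0.778  0.007]
 [-0.002 -0.007 -1.   ]]
```

View pics/r2z.png

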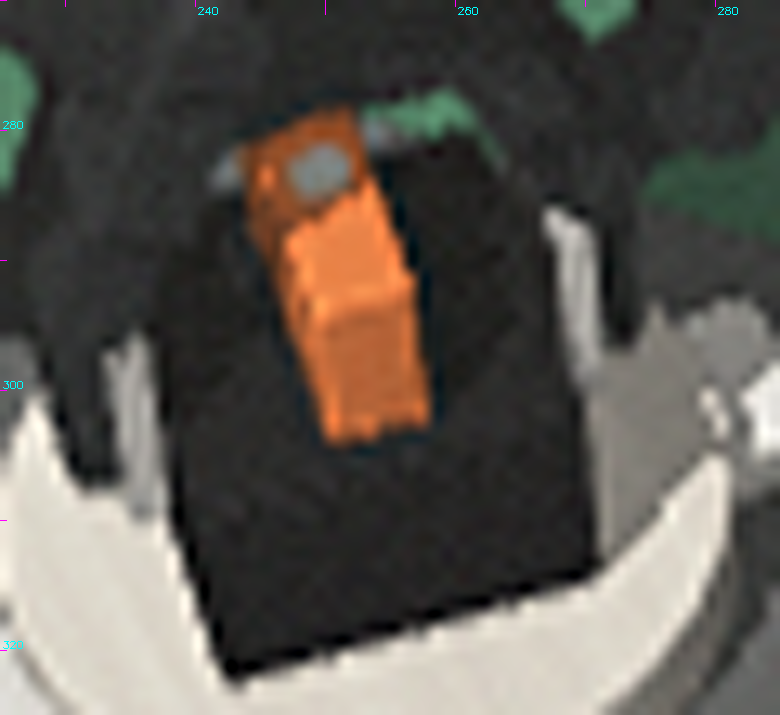

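Emit:
{"fn": "servo_tool", "kwargs": {"targets": [{"x":0.04,"y":0.05,"z":-0.03,"rx":0,"ry":0,"rz":0,"fingers":4.5},{"x":0,"y":0,"z":0,"rx":0,"ry":0,"rz":0,"fingers":4.5}], "force": 20}}

```text
time: 32.92
tcp_pos: [558.0, 157.3, 28.5]
tool_rot: [0.943, -0.333, -0.0, -0.004]
ft_force: [0.3, 0.3, 2.6]
gripper_width: 0.598
```

```bash
python3 - <<'E'
from h import *
st()
E
```

```text
t 32.925 q [-0.802  0.8    0.687  2.097 -0.965  0.595 -1.659] tcp [558.  157.3  28.5] f [0.3 0.3 2.6] m [ 0.13 -0.12  0.78] g 0.598
[[ 0.779 -0.628  0.002]
 [-0.628 -0.779  0.007]
 [-0.003 -0.007 -1.   ]]
```

Lateral forces are zero and a small forward torque remains. Opening slowly.

Emit:
{"fn": "servo_tool", "kwargs": {"targets": [{"x":0,"y":0,"z":0,"rx":0,"ry":0,"rz":0,"fingers":5.3},{"x":0,"y":0,"z":0,"rx":0,"ry":0,"rz":0,"fingers":5.5},{"x":0,"y":0,"z":0,"rx":0,"ry":0,"rz":0,"fingers":5.9},{"x":0,"y":0,"z":0,"rx":0,"ry":0,"rz":0,"fingers":6.4},{"x":0,"y":0,"z":0,"rx":0,"ry":0,"rz":0,"fingers":6.4}]}}

```text
time: 33.55
tcp_pos: [557.8, 156.3, 28.4]
tool_rot: [0.943, -0.333, -0.0, -0.003]
ft_force: [-0.6, -0.9, 0.1]
gripper_width: 0.751
```

```bash
python3 - <<'E'
from h import *
st()
img=cv2.cvtColor(viewer.camera("side"),cv2.COLOR_RGB2BGR);crop(img,225,270,285,325,13,"pics/r3z.png")
E
```

```text
t 33.55 q [-0.802  0.8    0.688  2.098 -0.965  0.594 -1.66 ] tcp [557.8 156.3  28.4] f [-0.6 -0.9  0.1] m [0.03 0.01 0.03] g 0.751
[[ 0.778 -0.628  0.002]
 [-0.628 -0.778  0.006]
 [-0.002 -0.006 -1.   ]]
```

View pics/r3z.png

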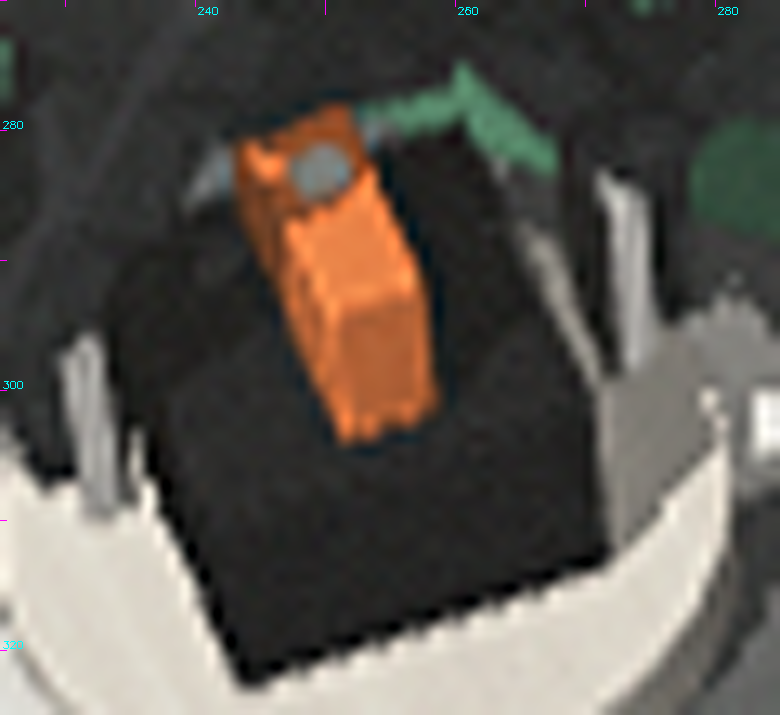

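Emit:
{"fn": "servo_tool", "kwargs": {"targets": [{"x":0,"y":-0.05,"z":0,"rx":0,"ry":0,"rz":-2.5,"fingers":6.4},{"x":0,"y":0,"z":0,"rx":0,"ry":0,"rz":0,"fingers":4.5},{"x":0,"y":0,"z":0,"rx":0,"ry":0,"rz":0,"fingers":4.5},{"x":0,"y":0,"z":0,"rx":0,"ry":0,"rz":0,"fingers":4.5}], "force": 30}}

```text
time: 34.1
tcp_pos: [558.3, 156.9, 28.7]
tool_rot: [0.95, -0.312, 0.0, -0.003]
ft_force: [-0.6, 1.2, 5.8]
gripper_width: 0.603
```

```bash
python3 - <<'E'
from h import *
st()
img=cv2.cvtColor(viewer.camera("side"),cv2.COLOR_RGB2BGR);crop(img,225,270,285,325,13,"pics/r4z.png")
E
```

```text
t 34.1 q [-0.796  0.796  0.677  2.096 -0.954  0.588 -1.627] tcp [558.3 156.9  28.7] f [-0.6  1.2  5.8] m [0.05 0.09 0.11] g 0.603
[[ 0.805 -0.594  0.002]
 [-0.594 -0.805  0.007]
 [-0.002 -0.007 -1.   ]]
```

View pics/r4z.png

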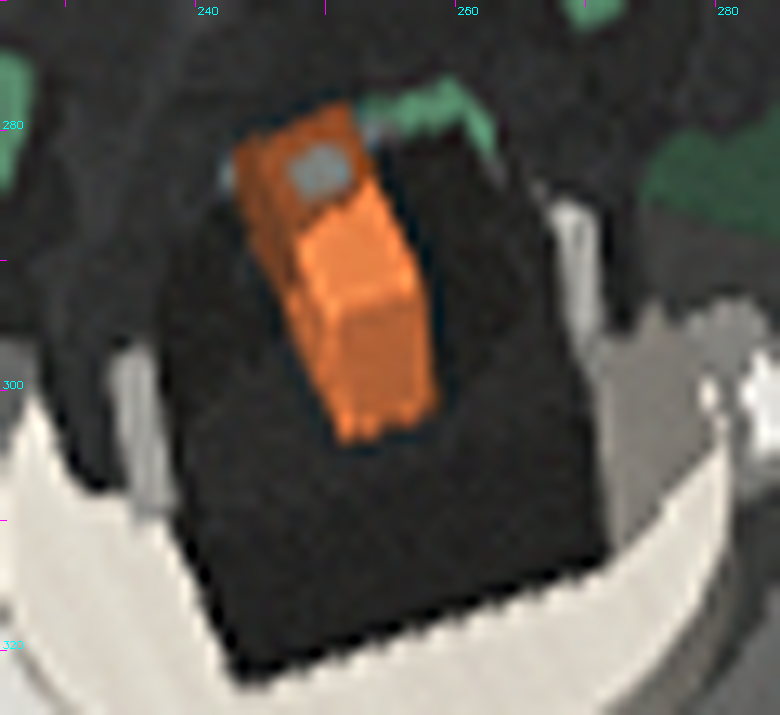

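Emit:
{"fn": "servo_tool", "kwargs": {"targets": [{"x":0,"y":0,"z":0,"rx":0,"ry":0,"rz":0,"fingers":5.3},{"x":0,"y":0,"z":0,"rx":0,"ry":0,"rz":0,"fingers":5.6},{"x":0,"y":0,"z":0,"rx":0,"ry":0,"rz":0,"fingers":6.4},{"x":0,"y":0,"z":0,"rx":0,"ry":0,"rz":0,"fingers":6.4}]}}

```text
time: 34.65
tcp_pos: [558.1, 156.7, 28.4]
tool_rot: [0.95, -0.313, 0.0, -0.003]
ft_force: [0.3, -0.5, 0.3]
gripper_width: 0.75
```

Emit:
{"fn": "servo_tool", "kwargs": {"targets": [{"x":0,"y":0,"z":-1.0,"rx":0,"ry":0,"rz":0,"fingers":6.4},{"x":0,"y":0,"z":-3.0,"rx":0,"ry":0,"rz":0,"fingers":6.4},{"x":0,"y":0,"z":-5.0,"rx":0,"ry":0,"rz":0,"fingers":6.4},{"x":0,"y":0,"z":-5.0,"rx":0,"ry":0,"rz":0,"fingers":6.4}]}}

```text
time: 35.15
tcp_pos: [557.6, 155.5, 170.4]
tool_rot: [0.95, -0.313, -0.0, -0.003]
ft_force: [-0.4, 0.7, 0.5]
gripper_width: 0.745
```

Emit:
{"fn": "servo_tool", "kwargs": {"targets": [{"x":2.2,"y":4.8,"z":-0.5,"rx":0,"ry":0,"rz":0,"fingers":6.4},{"x":2.2,"y":4.8,"z":0,"rx":0,"ry":0,"rz":0,"fingers":6.4},{"x":2.2,"y":4.8,"z":0,"rx":0,"ry":0,"rz":0,"fingers":6.4},{"x":2.2,"y":4.8,"z":0,"rx":0,"ry":0,"rz":0,"fingers":6.4},{"x":0,"y":0,"z":0,"rx":0,"ry":0,"rz":0,"fingers":6.4}]}}

```text
time: 35.78
tcp_pos: [513.6, -55.2, 173.4]
tool_rot: [0.949, -0.316, 0.001, -0.003]
ft_force: [-0.1, 0.6, -0.3]
gripper_width: 0.746
```

```bash
python3 - <<'E'
from h import *
st()
img=cv2.cvtColor(viewer.camera("side"),cv2.COLOR_RGB2BGR);cv2.imwrite("pics/g_full.png",img);crop(img,215,265,290,325,10,"pics/gz.png")
i0=cv2.imread("pics/side0.png");i1=img
for nm,(u0,v0,u1,v1) in dict(lugL=(215,312,232,335),lugR=(278,292,292,310),spare=(255,178,309,224),oiler=(170,248,207,308),scr=(385,198,428,255),block=(345,163,374,186)).items():
    r=cv2.matchTemplate(i1[v0-6:v1+6,u0-6:u1+6],i0[v0:v1,u0:u1],cv2.TM_CCOEFF_NORMED);print(nm,np.array(np.unravel_index(r.argmax(),r.shape))-6,r.max().round(3))
E
```

```text
t 35.775 q [-0.606  0.544  0.907  2.144 -0.65   0.751 -1.483] tcp [513.6 -55.2 173.4] f [-0.1  0.6 -0.3] m [ 0.05 -0.03 -0.02] g 0.746
[[ 0.8   -0.6    0.004]
 [-0.6   -0.8    0.006]
 [-0.001 -0.007 -1.   ]]
lugL [0 0] 0.999
lugR [0 0] 0.937
spare [0 0] 0.999
oiler [0 0] 0.999
scr [0 0] 0.854
block [0 0] 0.856
```

View pics/gz.png

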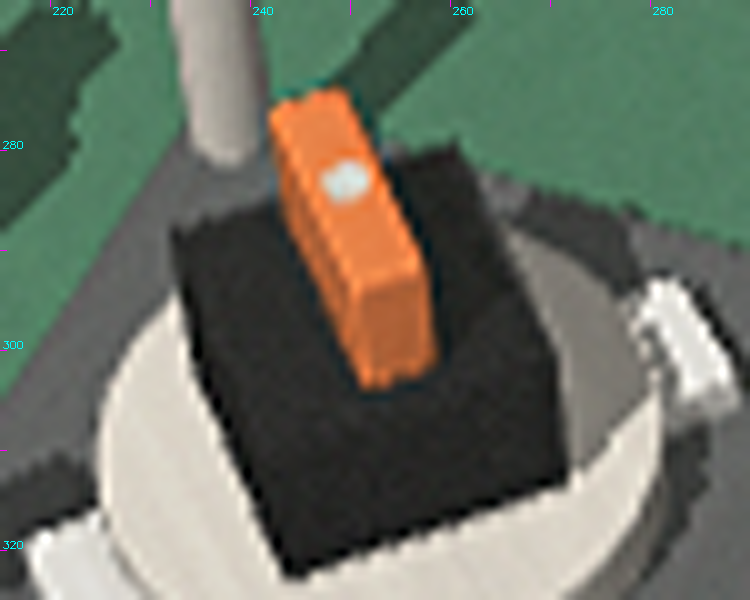

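View pics/g_full.png

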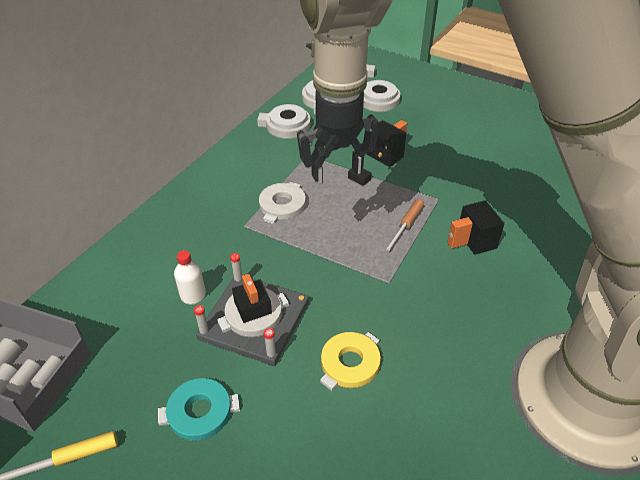

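The nut stayed put after this release: its corners are at (244,323) and (271.5,313.5), the same as when gripped at the stop. The flange and bystanders have not moved, and the gripper is clear at z ≈ 173. Handing in.

```bash
python3 - <<'E'
from station import job
print(job.hand_in())
E
```

```text
the job is handed in; nothing more can be done
None
```

I stood the small nut up, set it on the stud's thread top and turned it about 26° backward until it dropped in (about 10 mm). I then turned it about 63° forward to the stop, released it and handed the job in at about 36 s. The highest readings were 1.9 N m against the stop and 27 N at the wrist.

**Final checks:**
- **Seating:** the nut sank about 3.8 mm of the nominal 4 mm, so I put the gap at about 0.2 mm, ±0.2 mm. That comes from the arm's z readings; I never saw the gap itself. The hub looks flush on the flange.
- **Flange and bystanders:** image matching showed no shift in the flange lugs, spare, oiler, scraper or block. The scraper, block and one lug matched less well (0.85–0.94), which I put down to shadows and the nut in view.
- **Gripper:** clear of everything, with forces near zero.

**What disagreed or went wrong:**
- **Fingertip position:** the fingertips were about 27 mm farther back along the tool than stated. I measured this in the pictures and allowed for it.
- **Joint limits while standing the nut up:** the wrist could not tilt the nut fully upright, so I released it leaning about 24° with its edge on the bench and it settled upright. Joint 6 ran at its lower limit during this; it read down to 0.106 against a limit of 0.11, which may be reading noise.
- **Nut turning back on release:** it moved back about 3° after each of the first two releases. I took this as spring-back from the loaded stop, gripped it a third time at nearly zero torque and released again; it stayed put.

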